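# Set up the gluing bench: sprung roller, dowels and pattern pieces

## Robot

A 7-joint arm with a two-finger parallel gripper is mounted at the origin on the work surface. World frame = base frame: x ahead of the robot, y to its left, z up, the work surface at z = 0. Lengths are in m, angles in rad, forces in N, time in s.
With the tool pointing down it reaches from about 0.425 to 0.925 m from the base axis. Payload 6.8 kg.
Tool frame: the origin (TCP) lies at the very end of the fingers, on their centre line; the grasp point (between the pads) lies 19 mm behind it; z points along the fingers, y is the line along which they close (so a half turn about z gives the same grasp; the last joint's range is limited). The gripper opens to 85 mm and grips with 20 to 120 N. Pads are 22 mm wide; open, the fingers measure 114 mm over their backs; the gripper's body (76 mm by 85 mm) begins 54 mm behind the grasp point. The pads swing forward as they close: fully open they stand 13 mm farther back than shut.
Start: joints at [1.003, 0.477, 0.022, 1.555, -0.011, 1.109, -0.083], TCP at [0.3, -0.605, 0.231] pointing down, gripper open.
Joint ranges: [-2.96, 2.96], [-0.34, 2.1], [-1.41, 1.46], [0.24, 2.44], [-1.37, 4.51], [0.17, 1.92], [-2.96, 2.96]. Speed limits (rad/s): [2.39, 2.39, 3.14, 3.14, 3.14, 3.14, 3.14].

## Interface

Orientations are given as a rotation vector (axis times angle).
In Python, from bench import monitor, optics, r gives the robot as it stands.
- The arm moves only by the shell command python3 -m crank 'ROWS' [OPENING] [FORCE]. ROWS is JSON, a list of rows, each a list of 2 entries, a list of its own where there are three numbers: the shift along the tool's x, y, z in cm, then the turn, a rotation vector about the tool's x, y, z in rad. A call has 1 to 5 rows; each row shifts and turns the commanded pose from where the row before left it, along the tool's axes as they then stand; what a row does not reach is not made up. A row lasts 1/10 s, in which the tool goes at most 50 mm and 8.59 degrees, less where a joint would pass 70% of its speed; a pose out of reach is approached as far as the arm can. A call is refused whole if a number of a shift passes 5 or a number of a turn 0.15, either way. A call with a gripper value outside its range is refused whole. OPENING is the finger opening in cm, from 0 to 8.54, set as the call begins (- or left out, the last holds). The fingers move at their own pace and stop on an object; FORCE is the grip in N (left out, the last holds). Time passes only in rows, so rows that do not move let the fingers close. It gives the time, the measured TCP pose, the force, the opening and the grip force at its end, in the units of the state.
- monitor.get_obs(): the state, without advancing time (a new reading comes with each control period).
- optics.grab_frame(name): name is "side" or "top" or "wrist"; returns (picture, depth): 400x640x3 uint8, red, green, blue; 400x640 float32, m along the optical axis (not along the pixel's ray), 0 where there is no reading.
- optics.camera_model(name): a dict with "vertical_fov" (degrees; the focal length in pixels is half the picture's height over the tangent of half this angle, whatever the lens; pixels are square), "cx", "cy" (the principal point, pixels), "R" (3x3) and "t" (3): a world point X has camera coordinates R X + t; the wrist camera has in their place "hand_eye" (4x4, takes a point from camera to tool coordinates, whose origin is the TCP and whose axes are the flange's). Camera axes: x right, y down, z forward; pixel columns grow to the right and rows downward; lengths in m; the calibration is good to about 2 mm. A picture is of the moment at which its call begins: read the wrist's pose just before it. camera_model takes no time and is no camera call.
- r.hand_in(): hands the job in; it is judged then, once.
The state is a dict: "clock": time; "joints": joint angles; "qvel": joint speeds; "tau": joint torques, N m; "tcp_pos": TCP position; "orientation": TCP orientation; "contact_force": force on the tool from outside, world axes, zero at the start; "moment": the same for the moment, N m; "grip_width": finger opening in m; "gripper_force": force on a finger pad.
Only numpy, scipy, OpenCV 4.12 (cv2) and the standard library are available. Lean on these libraries where they do the work, as an engineer would, in place of code of your own. Each camera call takes 0.05 s, during which the arm holds its last target. There are 200 camera calls.

## Task

Set the bench up for gluing a pattern: fit the clean roller from its drying rest into the glue spreader, pushing its sprung pin in so that it goes between the two cheeks and letting it spring out until both pins sit home in the end cups, either way round. On the pattern board, stand the two brass dowels in its two dowel holes, down to their collars, and dry-lay every loose wooden piece that is on the bench (three to five of the six) flat and centred inside the pencil outline of its own shape and size, turned as drawn. Do not shift the glue bottle or the can.

Things in the scene. Friction and masses are not known exactly. Their poses are not given: they have to be found in the camera images.
- spreader: Bench glue spreader, fixed: grey base 110 x 236 mm, empty steel drip pan (96 mm along x, 166 along y, rim 52 mm above the bench) and two aluminium cheeks at its +y and -y ends, 40 mm wide along x, 12 thick, 110 high, inner faces 180 mm apart. Each inner face has a blind round cup. Origin on the bench under its centre, y through both cups, z up. Space above and beside the cheeks is free.
- cup_left (a point): Centre of the bottom of the end cup in the +y cheek, 99 mm along +y from the spreader's origin, 88 mm above the bench. The cup is a blind hole of 16 mm bore, 9 mm deep from the cheek's inner face, mouth slightly bevelled.
- cup_right (a point): The same point of the like cup in the -y cheek, 99 mm along -y.
- roller: Glue roller, 0.3 kg: black barrel 50 mm diameter, 150 long; a steel hub 22 mm diameter, 5 long at each end; a round-ended 10 mm pin in each hub. Origin mid-barrel on the axis, x along it to the sprung pin. Starts level in a fixed wooden rest, axis 47 mm up, in two V blocks (36 mm high) near the barrel's ends; its middle 100 mm is free, above an 8 mm plank. Fits either way round. None while held.
- pin_fixed (a point): Tip of the fixed steel pin at the roller's -x end, 88 mm from its origin; it stands 8 mm out of its hub. In the fitted roller this hub rests against a cheek, the pin inside the cup.
- pin_sprung (a point): Tip of the sprung brass pin at the roller's +x end, on the axis, 118 mm from its origin when fully out (38 mm out of the hub). It can be pushed in by 26 mm at most; the spring resists with 1.6 N at first, rising 0.2 N per mm. In the fitted roller it is pushed in about 9 mm.
- board: Fixed plywood pattern board, 220 mm (x) x 340 mm (y), 18 mm thick, lying on the bench: six pencil outlines in two rows of three, and two round dowel holes of 15 mm, right through, at y = +150 and -150 mm, x = 0. Origin under its centre on the bench, z up.
- dowel_a: Brass locating dowel, standing in a fixed 18 mm thick wooden block: shank 12 mm diameter, 16 mm long with a tapered foot; collar 20 mm diameter, 4 thick; then a 16 mm diameter plug to 58 mm total height. Origin at the centre of its foot, z up. With its collar down on the board or the block the foot is 2 mm above the bench.
- dowel_b: Second dowel, the same, 50 mm beside the first in the block. Either dowel fits either hole of the board.
- boss_large: Large turned wooden boss, a plain disc of 56 mm diameter, 30 mm high. Origin at the centre of its underside, z up. It, like each of the six loose wooden pieces, may be absent (then None).
- boss_small: Small turned wooden boss, a plain disc of 36 mm diameter, 28 mm high. Origin at the centre of its underside.
- core_print: Stepped turned wooden core print: foot of 44 mm diameter 14 mm high, above it a 26 mm diameter spigot to 44 mm total height. Origin at the centre of its underside.
- rib: Wooden rib, a bar 90 mm (x) x 22 mm (y), 30 mm high. Origin at the centre of its underside. Both ends alike.
- pad: Wooden pad, a block 60 mm (x) x 46 mm (y), 26 mm high. Origin at the centre of its underside. Both ends alike.
- lug: Wooden lug 74 mm long (x) x 38 mm wide (y), 28 mm high, with straight parallel sides, its -x end square, its +x end a half round with a dark 16 mm hole mark. Origin at the centre of its 74 mm length, on its underside.
- lug_nose (a point): Tip of the lug's round end, 37 mm along its +x from its origin.
- boss_large_outline: Pencil outline of the large boss, drawn on the pattern board (a fixed plywood board 220 x 300 mm, 18 mm thick, lying on the bench): one circle of 62 mm diameter. Origin at its centre on the board's top, z up; the piece belongs with its origin and x axis on these.
- boss_small_outline: Pencil outline of the small boss, drawn on the pattern board (a fixed plywood board 220 x 300 mm, 18 mm thick, lying on the bench): one circle of 42 mm diameter. Origin at its centre on the board's top, z up; the piece belongs with its origin and x axis on these.
- core_print_outline: Pencil outline of the core print, drawn on the pattern board (a fixed plywood board 220 x 300 mm, 18 mm thick, lying on the bench): a circle of 50 mm diameter with a 26 mm circle inside it. Origin at its centre on the board's top, z up; the piece belongs with its origin and x axis on these.
- rib_outline: Pencil outline of the rib, drawn on the pattern board (a fixed plywood board 220 x 300 mm, 18 mm thick, lying on the bench): a 96 x 28 mm rectangle, long along x. Origin at its centre on the board's top, z up; the piece belongs with its origin and x axis on these.
- pad_outline: Pencil outline of the pad, drawn on the pattern board (a fixed plywood board 220 x 300 mm, 18 mm thick, lying on the bench): a 66 x 52 mm rectangle, long along x. Origin at its centre on the board's top, z up; the piece belongs with its origin and x axis on these.
- lug_outline: Pencil outline of the lug, drawn on the pattern board (a fixed plywood board 220 x 300 mm, 18 mm thick, lying on the bench): an 80 x 44 mm shape with a square end at -x and a round end at +x with a 16 mm circle in it. Origin at its centre on the board's top, z up; the piece belongs with its origin and x axis on these.
- glue_bottle: Standing white glue bottle, 60 mm diameter, 150 mm high, beyond the board. Not part of the job.
- varnish_can: Standing can, 72 mm diameter, 85 mm high, beyond the board. Not part of the job.
There are look-alikes about, which are no part of the job. Leave any green or purple look-alike of the boss_large alone. Leave any green look-alike of the pad alone.

How it is judged:
By the outcome, as a careful person would: the job done as asked, in the order asked, and still so for the second after the job is handed in, with the robot touching nothing.
Of boss_large, boss_small, core_print, rib, pad, lug only 3 to 5 are there at a start; the rules pass over those that are not, and their reading is None.
At some moment in a run one of boss_large, boss_small, core_print, rib, pad, lug may be knocked a few centimetres aside while the robot is not near it.
It also fails if it takes over 210 s, if anything falls off the work surface, if the arm or the gripper's body presses on something with over 40 N, if the wrist force passes 120 N, or if a joint passes its speed limit or range.

## Working session

There is one attempt and no reset: what is moved stays moved. The work goes in short steps, Python scripts to look and compute and a shell command to move; the robot and the scene stay as the last step left them, time stands still between calls to the robot, and variables do not carry over. Pictures are saved under pics/ and viewed, at most 14 in all, crops included, and the job is handed in when it is done.

```bash
ls; mkdir -p pics
cat > h.py <<'E'
import numpy as np, cv2
from bench import monitor, optics, r
from scipy.spatial.transform import Rotation as Ro
def K(m): 
    f=200/np.tan(np.radians(m["vertical_fov"])/2); return f,m["cx"],m["cy"]
def cam(name):
    m=optics.camera_model(name); f,cx,cy=K(m)
    if name=="wrist":
        s=monitor.get_obs(); T=np.eye(4); T[:3,:3]=Ro.from_rotvec(s["orientation"]).as_matrix(); T[:3,3]=s["tcp_pos"]
        T=T@np.array(m["hand_eye"]); return f,cx,cy,T[:3,:3],T[:3,3]
    R=np.array(m["R"]); t=np.array(m["t"]); return f,cx,cy,R.T,-R.T@t
def ray(c,u,v,z):
    f,cx,cy,R,o=c; d=R@np.array([(u-cx)/f,(v-cy)/f,1]); return o+d*(z-o[2])/d[2]
def proj(c,X):
    f,cx,cy,R,o=c; p=R.T@(np.array(X)-o); return np.array([cx+f*p[0]/p[2],cy+f*p[1]/p[2]])
def cloud(c,D):
    f,cx,cy,R,o=c; v,u=np.mgrid[:400,:640]; P=np.stack([(u-cx)/f*D,(v-cy)/f*D,D],-1); return P@R.T+o
def save(n,im,s=1): cv2.imwrite("pics/"+n+".png",cv2.resize(im[:,:,::-1],None,fx=s,fy=s))
E
python3 - <<'E'
from h import *
for n in("top","side","wrist"):
    c=cam(n); im,D=optics.grab_frame(n); np.savez("/tmp/"+n,im=im,D=D); save(n+"0",im,1.25)
    print(n,c, optics.camera_model(n).keys())
print(monitor.get_obs())
E
```

```text
pics
top (np.float64(494.1260759746896), 313.4358825808563, 207.6586268333416, array([[ 0.00939646, -0.9852572 ,  0.17082143],
       [-0.99961542, -0.0137124 , -0.02410348],
       [ 0.0260905 , -0.17052925, -0.98500714]]), array([0.26740475, 0.01409866, 1.51249193])) dict_keys(['vertical_fov', 'cx', 'cy', 'R', 't'])
side (np.float64(411.4006580319476), 319.03978466135686, 197.70163743151952, array([[-0.92213501, -0.29313447,  0.25246626],
       [-0.38659915,  0.67389082, -0.62961279],
       [ 0.01442652, -0.67819123, -0.73474385]]), array([0.17522638, 0.82945081, 1.05866857])) dict_keys(['vertical_fov', 'cx', 'cy', 'R', 't'])
wrist (np.float64(330.1015918964262), 319.446767380635, 204.61224688918435, array([[ 0.44438676, -0.85160097, -0.27802193],
       [-0.89583424, -0.42285757, -0.13664732],
       [-0.00119469,  0.30978582, -0.95080561]]), array([ 0.37067216, -0.5690754 ,  0.37412396])) dict_keys(['vertical_fov', 'cx', 'cy', 'hand_eye'])
{'clock': 0.15, 'joints': array([ 1.00287801,  0.47760553,  0.02235797,  1.55618646, -0.01152181,
        1.10932271, -0.08312956]), 'qvel': array([ 1.45020132e-06, -2.69853389e-03,  5.46305603e-04, -3.50826745e-03,
       -5.89704670e-04,  5.54352305e-04,  1.65382391e-04]), 'tau': array([ 3.55177101e-03, -5.96922219e+01,  1.61042824e+00, -2.81491917e+01,
        1.25704668e-02,  6.48857313e-03,  1.93944210e-06]), 'tcp_pos': array([ 0.2993514 , -0.60449143,  0.23056843]), 'orientation': array([-3.05763834e+00, -7.15582504e-01,  6.24324243e-04]), 'contact_force': array([-0.03829869,  0.95695502, -1.15525945]), 'moment': array([ 0.00918085, -0.03739914,  0.09998752]), 'gripper_force': 0.0, 'grip_width': 0.08540965183697558}
```

View pics/top0.png

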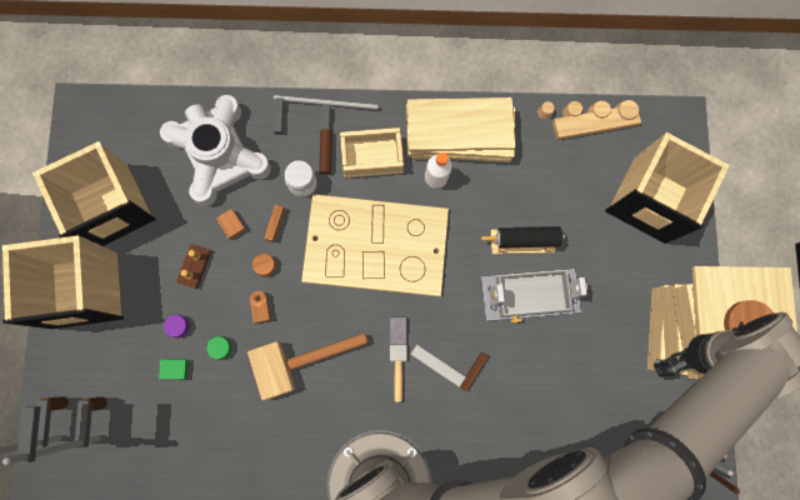

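View pics/side0.png

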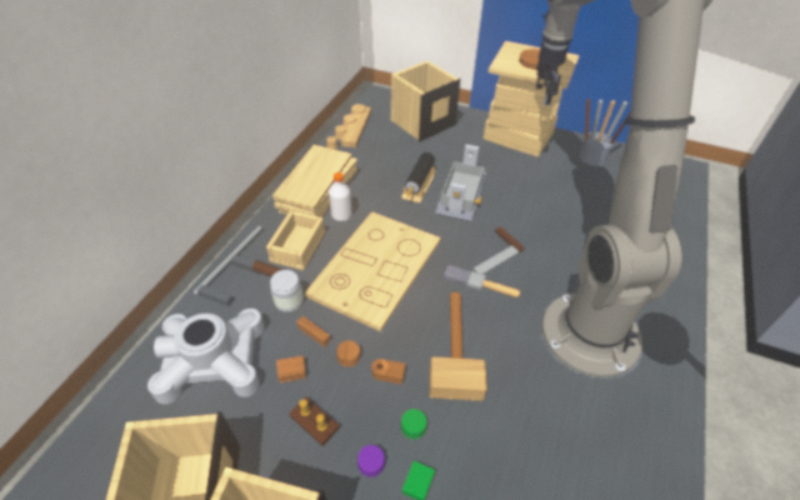

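The top view (1.25x pixels) shows the pad at (231,223), rib (274,223), one plain disc (263,264), lug (260,306), and dowel block (194,266). The board is centred at (376,245), the roller at (530,238) with its brass pin to the left (+y), and the spreader at (533,294). The green and purple pieces are look-alikes. I'll measure next.

```bash
cat >> h.py <<'E'
def blobs(c,im,mask,z,amin=60):
    out=[]
    cs,_=cv2.findContours(mask.astype(np.uint8),cv2.RETR_EXTERNAL,cv2.CHAIN_APPROX_NONE)
    for k in cs:
        if cv2.contourArea(k)<amin: continue
        P=np.array([ray(c,u,v,z)[:2] for u,v in k[:,0]])
        (x,y),(w,h),a=cv2.minAreaRect((P*1000).astype(np.float32))
        # angle of long side
        if w<h: w,h,a=h,w,a+90
        out.append((np.round(k[:,0].mean(0)),round(x),round(y),round(w),round(h),round((a+90)%180-90)))
    return out
E
python3 - <<'E'
from h import *
d=np.load("/tmp/top.npz"); im,D=d["im"],d["D"]; c=cam("top"); P=cloud(c,D)
hsv=cv2.cvtColor(im,cv2.COLOR_RGB2HSV)
H,S,V=hsv[...,0],hsv[...,1],hsv[...,2]
for q in[(184,179),(219,178),(210,212),(208,245),(155,212),(300,195),(424,190),(427,236),(341,100)]: print(q,hsv[q[1],q[0]],im[q[1],q[0]],P[q[1],q[0]].round(3))
m=(H<14)&(S>130)&(V>90)
for z in(.028,):
  for b in blobs(c,im,m,z): print("piece",b)
m=(S>60)&(H>12)&(H<25)&(V>150)
for b in blobs(c,im,m,.018,3000): print("board",b)
# wood board mask top-plane from depth
m=(abs(P[...,2]-.018)<.006)&(P[...,0]>.4)&(P[...,0]<.75)&(P[...,1]>-.2)&(P[...,1]<.27)
for b in blobs(c,im,m,.018,3000): print("boardD",b)
m=(V<60)&(P[...,2]>.03)&(P[...,2]<.09)&(P[...,1]<-.1)&(P[...,1]>-.5)&(P[...,0]>.45)
for b in blobs(c,im,m,.06): print("roller",b)
m=(P[...,2]>.095)&(P[...,2]<.125)&(P[...,1]<-.1)&(P[...,1]>-.5)&(P[...,0]>.3)
for b in blobs(c,im,m,.11,10): print("cheek",b)
m=(P[...,2]>.04)&(P[...,2]<.08)&(P[...,1]>.38)&(P[...,1]<.6)&(P[...,0]>.38)&(P[...,0]<.6)
for b in blobs(c,im,m,.06,4): print("dowel",b)
E
```

```text
(184, 179) [ 13 151 210] [210 138  86] [0.608 0.374 0.031]
(219, 178) [ 12 152 185] [185 120  75] [0.613 0.268 0.03 ]
(210, 212) [ 13 152 207] [207 136  84] [0.507 0.291 0.03 ]
(208, 245) [ 12 150 197] [197 129  81] [0.407 0.293 0.025]
(155, 212) [ 10 145 114] [114  70  49] [0.505 0.457 0.024]
(300, 195) [ 21  90 248] [248 223 160] [0.566 0.019 0.018]
(424, 190) [23 22 47] [47 46 43] [ 0.576 -0.352  0.072]
(427, 236) [ 20  19 203] [203 198 188] [ 0.444 -0.372  0.012]
(341, 100) [ 23  79 251] [251 233 173] [ 0.853 -0.102  0.078]
piece (array([379., 297.]), 259, -219, 96, 18, -33)
piece (array([261., 281.]), 303, 131, 197, 25, -71)
piece (array([596., 251.]), 407, -885, 126, 52, -69)
piece (array([207., 246.]), 408, 295, 74, 39, 12)
piece (array([149., 225.]), 467, 471, 47, 20, 75)
piece (array([154., 211.]), 506, 459, 48, 36, 74)
piece (array([211., 211.]), 510, 289, 53, 49, 46)
piece (array([184., 179.]), 610, 374, 62, 45, 34)
piece (array([219., 178.]), 613, 269, 91, 23, -15)
piece (array([353., 126.]), 785, -145, 31, 27, -18)
piece (array([259., 120.]), 802, 151, 105, 19, 1)
board (array([577., 247.]), 422, -821, 426, 214, -75)
board (array([300., 196.]), 565, 19, 342, 224, 85)
board (array([537., 144.]), 732, -729, 245, 223, -29)
board (array([369., 104.]), 871, -195, 278, 165, -89)
boardD (array([296., 192.]), 576, 35, 376, 241, 85)
roller (array([424., 189.]), 580, -356, 152, 48, -87)
cheek (array([399., 234.]), 437, -265, 40, 20, 1)
cheek (array([465., 229.]), 456, -460, 39, 20, 5)
cheek (array([351., 133.]), 738, -129, 55, 50, 76)
dowel (array([148., 218.]), 481, 466, 21, 14, 64)
dowel (array([154., 202.]), 528, 452, 19, 13, 64)
```

```bash
cat >> h.py <<'E'
def plan(xyz,yaw,tilt=0):
    "shift (cm) in turned axes and turn; yaw deg of tool x, tilt deg = tool x raised"
    s=monitor.get_obs(); R0=Ro.from_rotvec(s["orientation"]); p=np.array(s["tcp_pos"])
    a=np.radians(yaw); t=np.radians(tilt)
    x=np.array([np.cos(a)*np.cos(t),np.sin(a)*np.cos(t),np.sin(t)]); y=np.array([np.sin(a),-np.cos(a),0]); z=np.cross(x,y)
    R1=Ro.from_matrix(np.stack([x,y,z],1))
    print("tcp",p.round(4),"yaw now %.1f"%np.degrees(np.arctan2(*R0.as_matrix()[1::-1,0])),"tool z",R0.as_matrix()[:,2].round(3),"turn",(R0.inv()*R1).as_rotvec().round(3),"shift after turn cm",(R1.inv().apply(np.array(xyz)-p)*100).round(2), "q7 %.2f"%s["joints"][6],"F",np.round(s["contact_force"],1))
E
python3 -c "
from h import *
plan([.58,-.356,.25],93)
d=np.load('/tmp/wrist.npz')
print(optics.camera_model('wrist')['hand_eye'])"
```

```text
tcp [ 0.2994 -0.6045  0.2306] yaw now 26.3 tool z [-0.001  0.001 -1.   ] turn [-1.000e-03 -1.000e-03 -1.163e+00] shift after turn cm [23.35 29.33 -1.94] q7 -0.08 F [-0.   1.  -1.2]
[[ 6.83824721e-04 -9.50844291e-01 -3.09668641e-01  7.96509972e-02]
 [ 9.99999683e-01  5.23992886e-04  5.99314348e-04 -2.41349125e-04]
 [-4.07590461e-04 -3.09668953e-01  9.50844348e-01 -1.43684596e-01]
 [ 0.00000000e+00  0.00000000e+00  0.00000000e+00  1.00000000e+00]]
```

```bash
python3 -m crank '[[[0,0,-1],[0,0,-0.145]],[[0,0,-1],[0,0,-0.145]],[[0,0,0],[0,0,-0.145]],[[0,0,0],[0,0,-0.145]],[[0,0,0],[0,0,-0.145]]]' 8.5
python3 -m crank '[[[0,0,0],[0,0,-0.145]],[[0,0,0],[0,0,-0.145]],[[0,0,0],[0,0,-0.145]],[[3.3,4.2,0],[0,0,0]],[[3.3,4.2,0],[0,0,0]]]'
python3 -m crank '[[[3.3,4.2,0],[0,0,0]],[[3.3,4.2,0],[0,0,0]],[[3.3,4.2,0],[0,0,0]],[[3.3,4.2,0],[0,0,0]],[[3.3,4.2,0],[0,0,0]]]'
python3 -m crank '[[[0,0,0],[0,0,0]],[[0,0,0],[0,0,0]]]'
python3 - <<'E'
from h import *
plan([.58,-.356,.25],93)
c=cam("wrist"); im,D=optics.grab_frame("wrist"); save("w1",im,1.25); P=cloud(c,D)
hsv=cv2.cvtColor(im,cv2.COLOR_RGB2HSV); V=hsv[...,2]
m=(V<70)&(P[...,2]>.035)&(P[...,2]<.09)
for b in blobs(c,im,m,.06,300): print("roller",b)
m=(P[...,2]>.104)&(P[...,2]<.118)
for b in blobs(c,im,m,.11,100): print("cheek",b)
np.savez("/tmp/w1",im=im,D=D,P=P)
E
```

```text
clock: 0.65
tcp_pos: [0.2994, -0.6047, 0.251]
orientation: [-2.6, -1.762, -0.0]
contact_force: [-0.0, 0.1, -0.1]
grip_width: 0.085
gripper_force: 0.0
clock: 1.15
tcp_pos: [0.3738, -0.5399, 0.2508]
orientation: [-2.171, -2.27, 0.001]
contact_force: [1.0, 0.6, 0.8]
grip_width: 0.085
gripper_force: 0.0
clock: 1.65
tcp_pos: [0.5649, -0.374, 0.2511]
orientation: [-2.166, -2.275, 0.0]
contact_force: [0.7, -1.0, 0.3]
grip_width: 0.0851
gripper_force: 0.0
clock: 1.85
tcp_pos: [0.5649, -0.3736, 0.2508]
orientation: [-2.162, -2.278, -0.0]
contact_force: [-0.9, -0.6, -0.3]
grip_width: 0.0852
gripper_force: 0.0
tcp [ 0.5649 -0.3736  0.2508] yaw now 93.0 tool z [-0.001  0.001 -1.   ] turn [-0.    -0.001  0.   ] shift after turn cm [1.68 1.6  0.08] q7 0.43 F [-0.9 -0.6 -0.3]
roller (array([380., 352.]), 657, -594, 86, 45, 61)
roller (array([340., 156.]), 585, -359, 154, 48, -88)
cheek (array([401., 374.]), 666, -578, 32, 25, 60)
cheek (array([208., 269.]), 459, -460, 42, 16, 5)
cheek (array([170.,  58.]), 441, -271, 43, 13, 5)
```

View pics/w1.png

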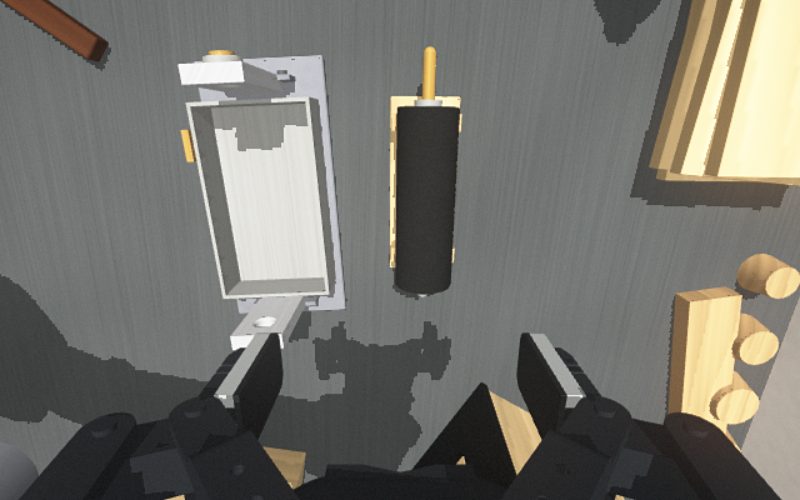

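The wrist view (1.25x) shows the roller upright in the picture, with its sprung brass pin tip at (430,48) and barrel centre at about (427,198). The spreader is to the left, with cheek tops at (213,74) and (265,325). Everything is clear to grip.

Run:
```python
from h import *
d=np.load("/tmp/w1.npz"); im,P=d["im"],d["P"]; c=cam("wrist")
tip=ray(c,430/1.25,47/1.25,.047); hub=ray(c,429/1.25,101/1.25,.047); print("tip",tip,"hubface~",hub,np.linalg.norm(tip-hub))
# barrel crest: depth points
hsv=cv2.cvtColor(im,cv2.COLOR_RGB2HSV)
m=(hsv[...,2]<75)&(P[...,2]>.064)&(P[...,2]<.078)&(abs(P[...,0]-.58)<.04)&(abs(P[...,1]+.357)<.1)
Q=P[m]; print(len(Q),Q.mean(0),Q[:,1].min(),Q[:,1].max(),Q[:,2].max())
v=np.linalg.svd((Q-Q.mean(0))[:,:2],full_matrices=False)[2][0]; print("yaw",np.degrees(np.arctan2(v[1],v[0])))
plan([.585,-.358,.03],93)
```

```text
tip [ 0.58004139 -0.24140953  0.047     ] hubface~ [ 0.58206284 -0.27982921  0.047     ] 0.0384728165078256
5590 [ 0.58496369 -0.35122615  0.07053751] -0.4318970810417102 -0.281721227533254 0.07543461835030857
yaw -87.62506222449471
tcp [ 0.5634 -0.3757  0.2508] yaw now 92.8 tool z [-0.001 -0.    -1.   ] turn [-0.001  0.    -0.003] shift after turn cm [ 1.66  2.25 22.08] q7 0.43 F [-1.1  0.1 -0.9]
```

```bash
python3 -m crank '[[[0.8,1.0,2],[0,0,0]],[[0.8,1.0,4],[0,0,0]],[[0,0,4],[0,0,0]],[[0,0,4],[0,0,0]],[[0,0,2],[0,0,0]]]'
python3 -m crank '[[[0,0,2],[0,0,0]],[[0,0,2],[0,0,0]],[[0,0,2],[0,0,0]],[[0,0,0],[0,0,0]],[[0,0,0],[0,0,0]]]'
python3 -c "
from h import *
plan([.585,-.358,.028],92.5)"
python3 -m crank '[[[0,0,0],[0,0,0]],[[0,0,0],[0,0,0]],[[0,0,0],[0,0,0]],[[0,0,0],[0,0,0]],[[0,0,0],[0,0,0]]]' 3 80
python3 -m crank '[[[0,0,0],[0,0,0]],[[0,0,0],[0,0,0]],[[0,0,0],[0,0,0]],[[0,0,0],[0,0,0]],[[0,0,0],[0,0,0]]]'
```

```text
clock: 2.4
tcp_pos: [0.579, -0.36, 0.0871]
orientation: [-2.167, -2.268, 0.005]
contact_force: [0.1, -0.6, 0.1]
grip_width: 0.0852
gripper_force: 0.0
clock: 2.9
tcp_pos: [0.5819, -0.3602, 0.0314]
orientation: [-2.169, -2.272, 0.002]
contact_force: [1.1, -0.5, 0.5]
grip_width: 0.0851
gripper_force: 0.0
tcp [ 0.5819 -0.3602  0.0314] yaw now 92.7 tool z [-0.001 -0.001 -1.   ] turn [-0.001  0.     0.003] shift after turn cm [0.2  0.32 0.34] q7 0.32 F [ 1.1 -0.5  0.5]
clock: 3.4
tcp_pos: [0.5856, -0.3591, 0.0338]
orientation: [2.163, 2.271, 0.004]
contact_force: [2.0, -0.3, 6.6]
grip_width: 0.0479
gripper_force: 81.7
clock: 3.9
tcp_pos: [0.5856, -0.3591, 0.0338]
orientation: [2.163, 2.271, 0.003]
contact_force: [1.2, 0.2, 5.6]
grip_width: 0.0478
gripper_force: 81.7
```

```bash
python3 -m crank '[[[0,0,0],[0,0,0]],[[0,0,0],[0,0,0]],[[0,0,0],[0,0,0]],[[0,0,0.3],[0,0,0]],[[0,0,0.3],[0,0,0]]]' 7 80
python3 -m crank '[[[0,0,0],[0,0,0]],[[0,0,0],[0,0,0]],[[0,0,0],[0,0,0]],[[0,0,0],[0,0,0]],[[0,0,0],[0,0,0]]]' 3 80
python3 -m crank '[[[0,0,0],[0,0,0]],[[0,0,0],[0,0,0]],[[0,0,-1],[0,0,0]],[[0,0,-3],[0,0,0]],[[0,0,-4],[0,0,0]]]'
python3 -m crank '[[[0,0,-4],[0,0,0]],[[0,0,-4],[0,0,0]],[[0,0,-4],[0,0,0]],[[0,0,0],[0,0,0]],[[0,0,0],[0,0,0]]]'
python3 - <<'E'
from h import *
plan([.449,-.365,.22],95.3)
c=cam("wrist"); im,D=optics.grab_frame("wrist"); save("w2",im,1.25); P=cloud(c,D)
m=(P[...,2]>.104)&(P[...,2]<.118)
for b in blobs(c,im,m,.11,100): print("cheek",b)
np.savez("/tmp/w2",im=im,D=D,P=P)
E
```

```text
clock: 4.4
tcp_pos: [0.5828, -0.3585, 0.0249]
orientation: [-2.166, -2.275, 0.0]
contact_force: [-0.4, 0.2, 0.0]
grip_width: 0.0701
gripper_force: 0.0
clock: 4.9
tcp_pos: [0.5855, -0.3581, 0.0261]
orientation: [2.163, 2.273, 0.005]
contact_force: [5.7, -0.1, -0.6]
grip_width: 0.0484
gripper_force: 82.3
clock: 5.4
tcp_pos: [0.5801, -0.3577, 0.1035]
orientation: [-2.162, -2.27, 0.004]
contact_force: [-0.1, -0.4, -2.9]
grip_width: 0.0482
gripper_force: 83.0
clock: 5.9
tcp_pos: [0.5824, -0.3587, 0.2259]
orientation: [2.166, 2.274, -0.001]
contact_force: [-0.2, 0.1, -3.4]
grip_width: 0.0483
gripper_force: 83.1
tcp [ 0.5824 -0.3587  0.2259] yaw now 92.8 tool z [-0.    -0.001 -1.   ] turn [-0.     0.001 -0.044] shift after turn cm [  0.61 -13.34   0.59] q7 0.38 F [-0.2  0.1 -3.4]
cheek (array([180., 299.]), 460, -460, 43, 17, 5)
cheek (array([133.,  75.]), 441, -271, 43, 12, 5)
```

View pics/w2.png

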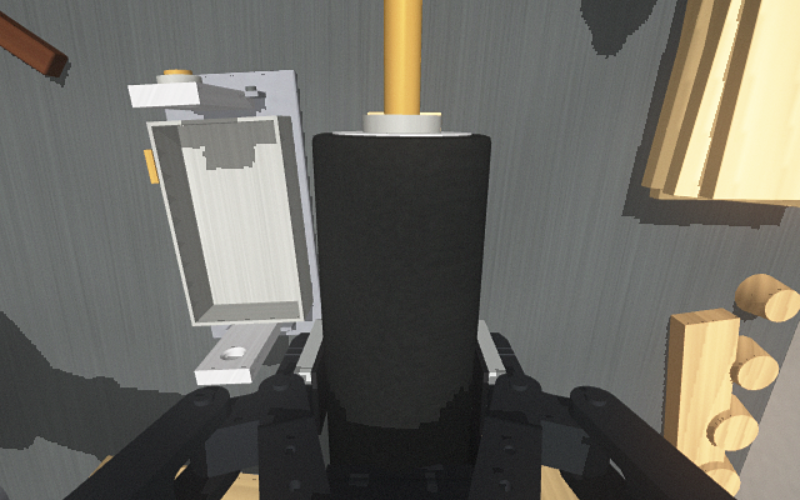

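The roller is held, with the pin leaving the top of the frame. The hub's far edge is at about row 115, the barrel end edge at about row 133, and the spreader is still in view on the left. Next I'll check the in-hand offset and plan the tilted insertion with the sprung end low.

```bash
cat >> h.py <<'E'
SC=np.array([.450,-.366,0]); SY=95.3
def rol(tipd,tipz,tilt,ax=.021,off=0.,comp=0):
    "plan so that the sprung tip (uncompressed) stands tipd along spreader axis"
    a=np.radians(SY); t=np.radians(tilt); d=np.array([np.cos(a),np.sin(a),0])
    x=d*np.cos(t)+np.array([0,0,np.sin(t)]); y=np.array([np.sin(a),-np.cos(a),0]); z=np.cross(x,y)
    T=SC+d*tipd+[0,0,tipz]; p=T-(.118-comp)*x-off*x+ax*z; print("target",p.round(4)); plan(p,SY,tilt)
E
python3 - <<'E'
from h import *
m=optics.camera_model("wrist"); T=np.array(m["hand_eye"]); f,cx,cy=K(m); c=(f,cx,cy,T[:3,:3],T[:3,3])
print("barrel top edge x", ray(c,402/1.25,133/1.25,-.021-.025), "hub top far", ray(c,402/1.25,115/1.25,-.021-.011))
im=np.load("/tmp/w2.npz")["P"]; print("cheek z",im[75,133],im[310,170])
rol(.075,.20,0); rol(.075,.0865,-16)
E
```

```text
barrel top edge x [ 0.07724674  0.00065448 -0.046     ] hub top far [ 0.08129969  0.00073875 -0.032     ]
cheek z [ 0.44219142 -0.27063827  0.11141698] [ 0.53204335 -0.34905491  0.27560474]
target [ 0.454  -0.4088  0.179 ]
tcp [ 0.5816 -0.3583  0.2241] yaw now 92.8 tool z [-0.003  0.001 -1.   ] turn [-0.003 -0.001 -0.044] shift after turn cm [ -3.85 -13.18   4.51] q7 0.38 F [ 0.4  0.6 -2.8]
target [ 0.4541 -0.41    0.0988]
tcp [ 0.5816 -0.3583  0.2241] yaw now 92.8 tool z [-0.003  0.001 -1.   ] turn [-0.009 -0.28  -0.043] shift after turn cm [ -0.36 -13.18  13.14] q7 0.38 F [ 0.4  0.6 -2.8]
```

```bash
python3 -m crank '[[[0,0,0],[0,0,-0.044]],[[-0.9,-3.3,0],[0,0,0]],[[-0.9,-3.3,0],[0,0,0]],[[-0.9,-3.3,0],[0,0,0]],[[-0.9,-3.3,0],[0,0,0]]]'
python3 -m crank '[[[0,0,0],[0,-0.14,0]],[[0,0,0],[0,-0.14,0]],[[0,0,0],[0,0,0]],[[0,0,0],[0,0,0]]]'
python3 -c "
from h import *
rol(.075,.15,-16,off=.0015);rol(.075,.0865,-16,off=.0015)"
```

```text
clock: 6.45
tcp_pos: [0.452, -0.4061, 0.2226]
orientation: [-2.112, -2.319, 0.001]
contact_force: [-0.3, -0.6, -2.6]
grip_width: 0.048
gripper_force: 83.2
clock: 6.85
tcp_pos: [0.454, -0.4048, 0.2234]
orientation: [1.968, 2.166, -0.278]
contact_force: [-0.1, -1.0, -1.4]
grip_width: 0.0482
gripper_force: 83.3
target [ 0.4542 -0.4115  0.1628]
tcp [ 0.454  -0.4048  0.2234] yaw now 95.5 tool z [ 0.022 -0.272 -0.962] turn [-0.003 -0.003  0.004] shift after turn cm [ 1.03 -0.04  6.01] q7 0.32 F [-0.1 -1.  -1.4]
target [ 0.4542 -0.4115  0.0993]
tcp [ 0.454  -0.4048  0.2234] yaw now 95.5 tool z [ 0.022 -0.272 -0.962] turn [-0.003 -0.003  0.004] shift after turn cm [ 2.78 -0.04 12.11] q7 0.32 F [-0.1 -1.  -1.4]
```

```bash
python3 -m crank '[[[0.7,0,3],[0,0,0]],[[0.7,0,3],[0,0,0]],[[0.7,0,3],[0,0,0]],[[0.7,0,3],[0,0,0]],[[0,0,0],[0,0,0]]]'
python3 -m crank '[[[0,0,0],[0,0,0]]]'
python3 - <<'E'
from h import *
rol(.075,.0865,-16,off=.0015)
c=cam("wrist"); im,D=optics.grab_frame("wrist"); im2,D2=optics.grab_frame("side"); np.savez("/tmp/w3",im=im,D=D,s=im2,sD=D2)
a=im[:300,120:520]; b=cv2.resize(im2[110:190,310:410],(375,300),interpolation=cv2.INTER_CUBIC)
save("w3",np.hstack([a,b]))
# spreader axis projections
d=np.array([np.cos(np.radians(SY)),np.sin(np.radians(SY)),0])
print("tip pred px",proj(c,SC+.075*d+[0,0,.0865]),"cheek top inner",proj(c,SC+.09*d+[0,0,.11]),"outer",proj(c,SC+.102*d+[0,0,.11]))
E
```

```text
clock: 7.35
tcp_pos: [0.4524, -0.4123, 0.0976]
orientation: [1.975, 2.166, -0.281]
contact_force: [-0.7, 0.4, -2.5]
grip_width: 0.048
gripper_force: 85.5
clock: 7.45
tcp_pos: [0.4549, -0.4135, 0.1017]
orientation: [1.971, 2.16, -0.278]
contact_force: [0.4, -0.8, -2.4]
grip_width: 0.0483
gripper_force: 85.4
target [ 0.4542 -0.4115  0.0993]
tcp [ 0.4549 -0.4135  0.1017] yaw now 95.3 tool z [ 0.023 -0.274 -0.961] turn [-0.002 -0.001 -0.   ] shift after turn cm [ 0.27 -0.05  0.18] q7 0.16 F [ 0.4 -0.8 -2.4]
tip pred px [317.28430735 -44.0314905 ] cheek top inner [ 316.3646305  -130.56027521] outer [ 316.05792701 -208.93458499]
```

View pics/w3.png

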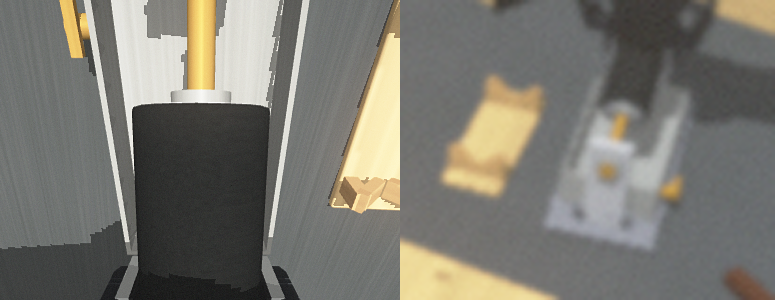

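```bash
python3 -m crank '[[[0.7,0,-0.2],[0,0,0]],[[0.77,0,-0.22],[0,0,0]],[[0,0,0],[0,0,0]]]'
python3 -m crank '[[[0.48,0,-0.14],[0,0,0]],[[0.48,0,-0.14],[0,0,0]],[[0,0,0],[0,0,0]],[[0,0,0],[0,0,0]]]'
python3 -m crank '[[[0.48,0,-0.14],[0,0,0]],[[0.29,0,-0.08],[0,0,0]],[[0,0,0],[0,0,0]],[[0,0,0],[0,0,0]]]'
python3 - <<'E'
from h import *
rol(.107,.0865,-16,off=.0015)
c=cam("wrist"); im,D=optics.grab_frame("wrist"); im2,D2=optics.grab_frame("side")
b=cv2.resize(im2[110:190,310:410],(375,300),interpolation=cv2.INTER_CUBIC)
np.savez("/tmp/w4",im=im,s=im2); print((abs(im.astype(int)-np.load("/tmp/w3.npz")["im"])).mean())
E
```

```text
clock: 7.85
tcp_pos: [0.4546, -0.3958, 0.1028]
orientation: [1.965, 2.162, -0.276]
contact_force: [-0.3, -0.4, -3.1]
grip_width: 0.048
gripper_force: 85.4
clock: 8.25
tcp_pos: [0.4528, -0.387, 0.1021]
orientation: [1.968, 2.161, -0.278]
contact_force: [-1.8, 1.9, -0.7]
grip_width: 0.0482
gripper_force: 85.3
clock: 8.65
tcp_pos: [0.4523, -0.3802, 0.1023]
orientation: [1.968, 2.159, -0.278]
contact_force: [-1.8, -2.4, -1.4]
grip_width: 0.0481
gripper_force: 85.3
target [ 0.4513 -0.3796  0.0993]
tcp [ 0.4523 -0.3802  0.1023] yaw now 95.3 tool z [ 0.025 -0.276 -0.961] turn [-0.     0.001  0.   ] shift after turn cm [ 0.15 -0.09  0.28] q7 0.10 F [-1.8 -2.4 -1.4]
13.542864583333333
```

Run:
```python
from h import *
d=np.load("/tmp/w4.npz"); b=cv2.resize(d["s"][110:190,310:410],(500,400),interpolation=cv2.INTER_CUBIC)
save("w4",np.hstack([cv2.resize(d["im"][:200,220:420],(300,300)),b[:300,:480]]))
```

```text
(no output)
```

View pics/w4.png

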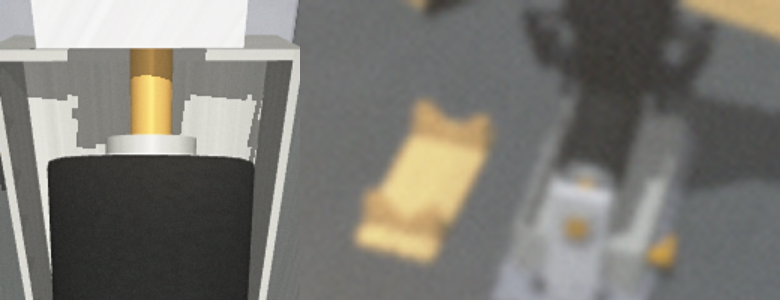

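The wrist crop shows the pin at column 152 and the cheek top's middle at column 140, so the cup lies about 2 mm towards tool -y. The sideways force agrees. The spring force (about 2 N) matches a tip already in the cup, so I'll correct y and z and press on.

```bash
python3 -m crank '[[[0.07,-0.18,0.22],[0,0,0]],[[0,0,0],[0,0,0]],[[0,0,0],[0,0,0]]]'
python3 -m crank '[[[0.48,0,-0.14],[0,0,0]],[[0.29,0,-0.08],[0,0,0]],[[0,0,0],[0,0,0]],[[0,0,0],[0,0,0]]]'
python3 -c "
from h import *
rol(.117,.0865,-16,off=.0015); rol(.1195,.0865,0,off=.0015)"
```

```text
clock: 9.05
tcp_pos: [0.4513, -0.3798, 0.1002]
orientation: [1.967, 2.159, -0.276]
contact_force: [0.4, -2.6, 0.0]
grip_width: 0.0485
gripper_force: 85.3
clock: 9.45
tcp_pos: [0.4504, -0.372, 0.1002]
orientation: [1.967, 2.159, -0.277]
contact_force: [2.5, -4.5, -2.6]
grip_width: 0.0483
gripper_force: 85.5
target [ 0.4503 -0.3696  0.0993]
tcp [ 0.4504 -0.372   0.1002] yaw now 95.3 tool z [ 0.027 -0.276 -0.961] turn [0.001 0.001 0.   ] shift after turn cm [0.25 0.01 0.02] q7 0.08 F [ 2.5 -4.5 -2.6]
target [ 0.45   -0.366   0.0655]
tcp [ 0.4504 -0.372   0.1002] yaw now 95.3 tool z [ 0.027 -0.276 -0.961] turn [0.001 0.281 0.001] shift after turn cm [0.6  0.01 3.47] q7 0.08 F [ 2.5 -4.5 -2.6]
```

```bash
python3 -m crank '[[[0.39,0.04,-0.11],[0,0,0]],[[0,0,0],[0,0,0]],[[0.29,0,0.81],[0,0.07,0]],[[0.24,0,0.83],[0,0.07,0]],[[0,0,0],[0,0,0]]]'
python3 -c "
from h import *
rol(.1195,.0865,-8,off=.0015); rol(.1195,.0865,0,off=.0015)"
```

```text
clock: 9.95
tcp_pos: [0.449, -0.3695, 0.0823]
orientation: [2.049, 2.239, -0.143]
contact_force: [-0.5, -4.8, 0.2]
grip_width: 0.048
gripper_force: 85.3
target [ 0.4502 -0.3678  0.0823]
tcp [ 0.449  -0.3695  0.0823] yaw now 95.1 tool z [ 0.012 -0.138 -0.99 ] turn [-0.    -0.    -0.004] shift after turn cm [ 0.16  0.13 -0.02] q7 0.27 F [-0.5 -4.8  0.2]
target [ 0.45   -0.366   0.0655]
tcp [ 0.449  -0.3695  0.0823] yaw now 95.1 tool z [ 0.012 -0.138 -0.99 ] turn [-0.     0.139 -0.004] shift after turn cm [0.34 0.13 1.68] q7 0.27 F [-0.5 -4.8  0.2]
```

```bash
python3 -m crank '[[[0.28,0.03,0.83],[0,0.07,0]],[[0,0,0],[0,0,0]],[[0.22,0.03,0.84],[0,0.07,0]],[[0,0,0],[0,0,0]],[[0,0,0],[0,0,0]]]'
python3 - <<'E'
from h import *
rol(.1195,.0865,0,off=.0015)
c=cam("wrist"); im,D=optics.grab_frame("wrist"); im2,D2=optics.grab_frame("top"); np.savez("/tmp/w5",im=im,s=im2)
b=cv2.resize(im2[200:270,370:490],(514,300),interpolation=cv2.INTER_CUBIC)
save("w5",np.hstack([cv2.resize(im[:200,220:420],(280,300)),b]))
E
```

```text
clock: 10.45
tcp_pos: [0.4494, -0.3653, 0.0659]
orientation: [2.118, 2.319, -0.003]
contact_force: [-2.9, -5.1, 5.1]
grip_width: 0.0477
gripper_force: 85.9
target [ 0.45   -0.366   0.0655]
tcp [ 0.4494 -0.3653  0.0659] yaw now 95.2 tool z [-0.001 -0.002 -1.   ] turn [-0.001  0.002 -0.002] shift after turn cm [-0.07  0.06  0.04] q7 0.43 F [-2.9 -5.1  5.1]
```

View pics/w5.png

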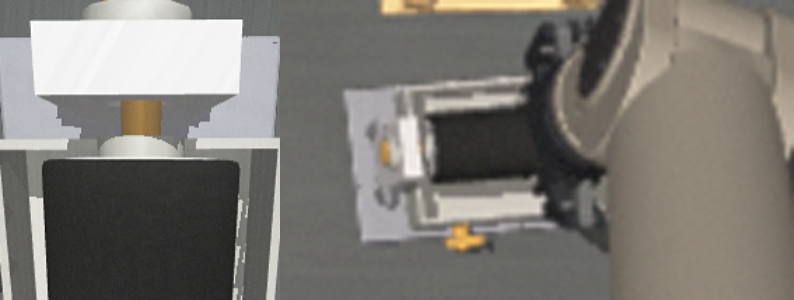

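```bash
python3 -m crank '[[[0,0,-0.15],[0,0,0]],[[0,0,0],[0,0,0]],[[0,0,0],[0,0,0]]]'
python3 -c "
from h import *
print(monitor.get_obs()['moment'])"
python3 -m crank '[[[-0.3,0,0],[0,0,0]],[[-0.3,0,0],[0,0,0]],[[0,0,0],[0,0,0]],[[0,0,0],[0,0,0]]]'
python3 -c "
from h import *
print(monitor.get_obs()['moment']);rol(.1195,.088,0,off=.0015)"
```

```text
clock: 10.85
tcp_pos: [0.4495, -0.3648, 0.0675]
orientation: [2.116, 2.321, -0.003]
contact_force: [-0.9, -5.2, 2.6]
grip_width: 0.0483
gripper_force: 85.8
[-0.76232524  0.38414587  0.22295633]
clock: 11.25
tcp_pos: [0.45, -0.3703, 0.0673]
orientation: [2.116, 2.321, -0.003]
contact_force: [-2.3, -3.9, 3.3]
grip_width: 0.0481
gripper_force: 85.8
[-0.49161528  0.48548931  0.18243392]
target [ 0.45  -0.366  0.067]
tcp [ 0.45   -0.3703  0.0673] yaw now 95.3 tool z [-0.001 -0.002 -1.   ] turn [-0.001  0.001 -0.   ] shift after turn cm [0.43 0.04 0.03] q7 0.44 F [-2.3 -3.9  3.3]
```

```bash
python3 -m crank '[[[0,-0.05,-0.1],[0,0,0]],[[-0.2,0,0],[0,0,0]],[[0,0,0],[0,0,0]],[[0,0,0],[0,0,0]]]'
python3 -m crank '[[[-0.2,0,0],[0,0,0]],[[0,0,0],[0,0,0]],[[0,0,0],[0,0,0]]]'
python3 -m crank '[[[-0.2,0,0],[0,0,0]],[[0,0,0],[0,0,0]],[[0,0,0],[0,0,0]]]'
python3 -c "
from h import *
print(monitor.get_obs()['moment']);rol(.108,.088,0,off=.0015)"
```

```text
clock: 11.65
tcp_pos: [0.4501, -0.3711, 0.0679]
orientation: [-2.115, -2.322, 0.0]
contact_force: [-1.4, -3.0, 1.4]
grip_width: 0.0481
gripper_force: 85.8
clock: 11.95
tcp_pos: [0.4502, -0.3732, 0.0671]
orientation: [-2.115, -2.322, -0.0]
contact_force: [1.2, -4.1, -8.7]
grip_width: 0.0481
gripper_force: 84.8
clock: 12.25
tcp_pos: [0.4502, -0.3746, 0.067]
orientation: [-2.115, -2.321, -0.001]
contact_force: [1.6, -1.1, -15.3]
grip_width: 0.0475
gripper_force: 84.5
[ 0.29621686 -0.27663049  0.04839778]
target [ 0.4511 -0.3775  0.067 ]
tcp [ 0.4502 -0.3746  0.067 ] yaw now 95.3 tool z [-0.001  0.002 -1.   ] turn [-0.001 -0.002  0.   ] shift after turn cm [-0.29  0.06 -0.  ] q7 0.45 F [  1.6  -1.1 -15.3]
```

```bash
python3 -m crank '[[[0,0,0.15],[0,0,0]],[[0,0,0],[0,0,0]],[[0,0,0],[0,0,0]]]'
python3 -m crank '[[[-0.2,0,0],[0,0,0]],[[0,0,0],[0,0,0]],[[0,0,0],[0,0,0]]]'
python3 -c "
from h import *
print(monitor.get_obs()['moment']);rol(.108,.088,0,off=.0015)"
```

```text
clock: 12.55
tcp_pos: [0.4506, -0.3758, 0.0666]
orientation: [2.115, 2.322, -0.001]
contact_force: [0.2, -3.3, -9.2]
grip_width: 0.0484
gripper_force: 84.9
clock: 12.85
tcp_pos: [0.4508, -0.3775, 0.0666]
orientation: [2.116, 2.322, -0.001]
contact_force: [-1.1, -2.2, -7.2]
grip_width: 0.0482
gripper_force: 84.9
[0.3054009  0.23712433 0.24542626]
target [ 0.4511 -0.3775  0.067 ]
tcp [ 0.4508 -0.3775  0.0666] yaw now 95.3 tool z [-0. -0. -1.] turn [-0.  0.  0.] shift after turn cm [ 0.01  0.03 -0.04] q7 0.45 F [-1.1 -2.2 -7.2]
```

Both pins seem to be engaged. I'll release slowly, raise the arm and check.

```bash
python3 -m crank '[[[-0.1,0,0.05],[0,0,0]],[[0,0,0],[0,0,0]]]'
python3 -m crank '[[[0,0,0],[0,0,0]],[[0,0,0],[0,0,0]],[[0,0,0],[0,0,0]],[[0,0,0],[0,0,0]],[[0,0,0],[0,0,0]]]' 7
python3 -m crank '[[[0,0,-2],[0,0,0]],[[0,0,-4],[0,0,0]],[[0,0,-4],[0,0,0]],[[0,0,-4],[0,0,0]],[[0,0,-4],[0,0,0]]]'
python3 -m crank '[[[2,0,0],[0,0,0]],[[2,0,0],[0,0,0]],[[0,0,0],[0,0,0]]]'
python3 - <<'E'
from h import *
plan([.42,-.3,.24],95)
c=cam("wrist"); im,D=optics.grab_frame("wrist"); P=cloud(c,D)
save("w6",im,1.25); print(P[200,320])
hsv=cv2.cvtColor(im,cv2.COLOR_RGB2HSV)
m=(hsv[...,2]<75)&(P[...,2]>.1)&(P[...,2]<.12)&(abs(P[...,1]+.37)<.1)&(abs(P[...,0]-.45)<.03)
Q=P[m]; print(len(Q),Q.mean(0),Q[:,1].min(),Q[:,1].max())
A=np.polyfit(Q[:,1],Q[:,2],1); print("tilt",A[0])
E
```

```text
clock: 13.05
tcp_pos: [0.4508, -0.378, 0.0664]
orientation: [-2.115, -2.322, 0.0]
contact_force: [-3.9, 0.9, -1.5]
grip_width: 0.0482
gripper_force: 85.4
clock: 13.55
tcp_pos: [0.4514, -0.3785, 0.0663]
orientation: [2.115, 2.322, 0.0]
contact_force: [-0.1, 0.7, 0.7]
grip_width: 0.0701
gripper_force: 0.0
clock: 14.05
tcp_pos: [0.4509, -0.3781, 0.2478]
orientation: [2.115, 2.322, 0.0]
contact_force: [0.4, -0.7, -0.4]
grip_width: 0.0703
gripper_force: 0.0
clock: 14.35
tcp_pos: [0.4478, -0.3357, 0.2467]
orientation: [2.112, 2.326, 0.001]
contact_force: [-0.1, 0.3, -0.3]
grip_width: 0.0698
gripper_force: 0.0
tcp [ 0.4478 -0.3357  0.2467] yaw now 95.5 tool z [ 0.001  0.    -1.   ] turn [ 0.001 -0.     0.009] shift after turn cm [ 3.8  -2.46  0.67] q7 0.50 F [-0.1  0.3 -0.3]
[ 0.44919792 -0.34191965  0.11324546]
7211 [ 0.45023274 -0.37046583  0.11074565] -0.4560777402491559 -0.299655641977921
tilt -0.02384933852454866
```

View pics/w6.png

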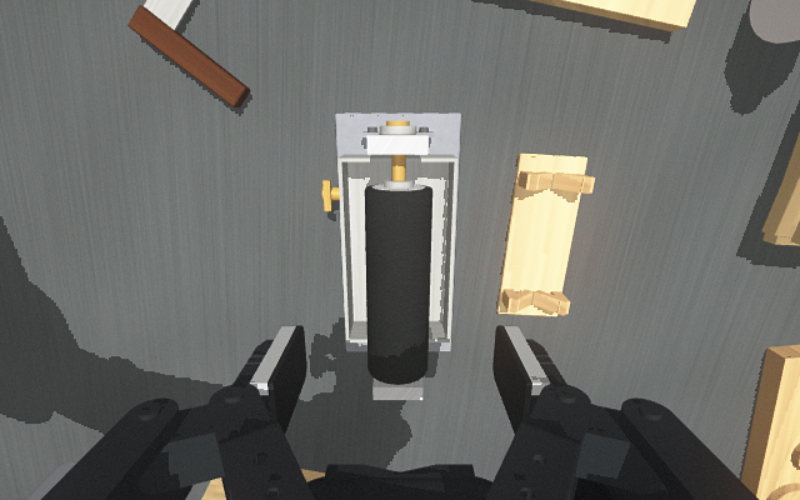

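The roller is home: its barrel lies between the cheeks with the pin at (398,165) in the +y cheek, and the fixed end is against the -y cheek at (398,385). Next I'll move over the board to measure the holes and outlines.

```bash
python3 -m crank '[[[4,2,-3],[0,0,0]],[[4,2,-3],[0,0,0]],[[4.5,2,-3],[0,0,0]],[[4.5,2,-2],[0,0,0]],[[4.5,2,0],[0,0,0]]]'
python3 -m crank '[[[4.5,2,0],[0,0,0]],[[4.5,2,0],[0,0,0]],[[4,0,0],[0,0,0]],[[0,0,0],[0,0,0]],[[0,0,0],[0,0,0]]]'
python3 - <<'E'
from h import *
plan([.56,0,.36],95)
c=cam("wrist"); im,D=optics.grab_frame("wrist"); P=cloud(c,D); np.savez("/tmp/w7",im=im,D=D,P=P)
import pickle; pickle.dump(c,open("/tmp/c7","wb"))
print("board z",np.median(P[100:200,250:400,2]))
a=cv2.resize(im[0:280,140:500],(771,600),interpolation=cv2.INTER_CUBIC); save("w7",a)
E
```

```text
clock: 14.9
tcp_pos: [0.5236, -0.13, 0.3497]
orientation: [2.115, 2.316, 0.004]
contact_force: [1.2, -0.4, -0.4]
grip_width: 0.0699
gripper_force: 0.0
clock: 15.4
tcp_pos: [0.5497, 0.0033, 0.3464]
orientation: [2.114, 2.324, -0.0]
contact_force: [-0.3, -1.3, 0.4]
grip_width: 0.0702
gripper_force: 0.0
tcp [0.5497 0.0033 0.3464] yaw now 95.4 tool z [-0. -0. -1.] turn [-0.     0.     0.007] shift after turn cm [-0.42  1.   -1.36] q7 -0.16 F [-0.3 -1.3  0.4]
board z 0.019004722673848784
```

View pics/w7.png

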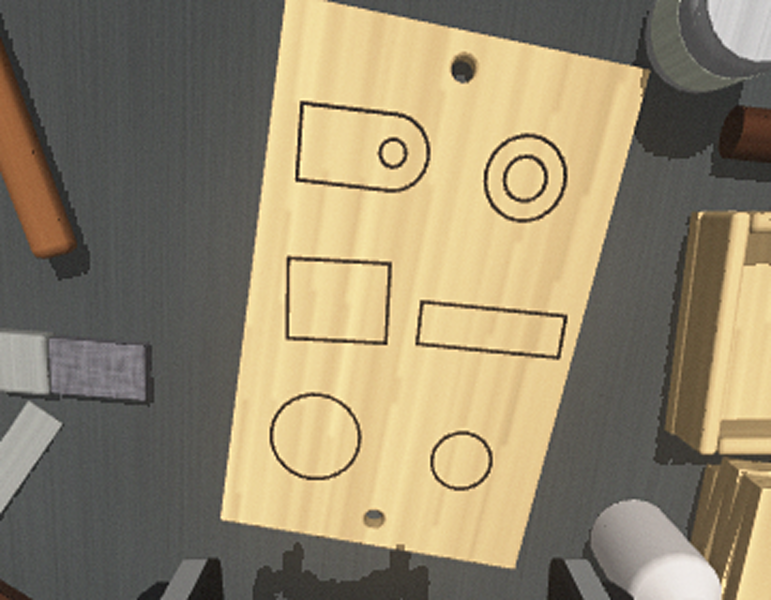

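The crop shows the full board. Holes are at (463,68) and (374,518). Outlines are lug (365,147, round end right, i.e. world +x), core print (525,178), pad (338,300), rib (491,330), large boss (315,436), and small boss (461,461).

Run:
```python
from h import *
import pickle
d=np.load("/tmp/w7.npz"); im=d["im"]; c=pickle.load(open("/tmp/c7","rb"))
g=cv2.cvtColor(im,cv2.COLOR_RGB2GRAY); s=im[...,0].astype(int)
board=cv2.morphologyEx(((s>150)).astype(np.uint8),cv2.MORPH_CLOSE,np.ones((9,9)))
n,L,st,ce=cv2.connectedComponentsWithStats(board); k=L[150,300]; B=cv2.erode((L==k).astype(np.uint8),np.ones((5,5)))
dark=((s<190)&(B>0)).astype(np.uint8)
n,L,st,ce=cv2.connectedComponentsWithStats(dark,connectivity=8)
for i in range(1,n):
    if st[i,4]<25: continue
    m=(L==i); 
    for b in blobs(c,im,m,.018,10): print(b)
for u,v in[(463,68),(374,518)]: print("hole",ray(c,140+u*.467,v*.467,.018).round(4))
```

```text
(array([302.,   1.]), 509, 194, 20, 3, 5)
(array([306.,  68.]), 526, 116, 82, 47, -1)
(array([385.,  83.]), 628, 109, 52, 51, -82)
(array([323.,  71.]), 544, 116, 18, 18, 71)
(array([385.,  83.]), 628, 109, 28, 28, -19)
(array([297., 140.]), 517, 22, 69, 55, 2)
(array([369., 153.]), 620, 13, 99, 31, 0)
(array([287., 203.]), 508, -73, 63, 63, 5)
(array([355., 215.]), 612, -82, 44, 43, -83)
(array([314., 242.]), 555, -132, 14, 12, 5)
hole [0.5818 0.1664 0.018 ]
hole [ 0.5554 -0.1324  0.018 ]
```

```bash
python3 -m crank '[[[0,0,0],[0,0,-0.147]],[[0,0,0],[0,0,-0.147]],[[0,0,0],[0,0,-0.147]],[[0,0,0],[0,0,-0.147]],[[0,0,0],[0,0,-0.147]]]' 5
python3 -m crank '[[[0,0,0],[0,0,-0.147]],[[0,0,0],[0,0,-0.147]],[[0,0,0],[0,0,-0.147]],[[0,0,0],[0,0,0]]]'
python3 -c "
from h import *
plan([.505,.44,.2],163)"
```

```text
clock: 15.95
tcp_pos: [0.5496, 0.0003, 0.3463]
orientation: [1.137, 2.928, -0.001]
contact_force: [0.2, 0.5, -0.4]
grip_width: 0.0498
gripper_force: 0.0
clock: 16.35
tcp_pos: [0.5496, 0.0005, 0.3463]
orientation: [-0.476, -3.105, 0.001]
contact_force: [-1.4, 0.4, -0.2]
grip_width: 0.0497
gripper_force: 0.0
tcp [5.496e-01 5.000e-04 3.463e-01] yaw now 162.6 tool z [-0. -0. -1.] turn [-0.    -0.    -0.008] shift after turn cm [17.11 40.73 14.63] q7 0.97 F [-1.4  0.4 -0.2]
```

```bash
python3 -m crank '[[[1.7,4.1,0],[0,0,0]],[[1.7,4.1,0],[0,0,0]],[[1.7,4.1,0],[0,0,0]],[[1.7,4.1,0],[0,0,0]],[[1.7,4.1,1],[0,0,0]]]'
python3 -m crank '[[[1.7,4.1,2],[0,0,0]],[[1.7,4.1,2],[0,0,0]],[[1.7,4.1,3],[0,0,0]],[[1.7,4.1,3],[0,0,0]],[[1.7,4.1,3],[0,0,0]]]'
python3 -m crank '[[[0,0,0],[0,0,0]],[[0,0,0],[0,0,0]]]'
cat >> h.py <<'E'
def look(n):
    c=cam("wrist"); im,D=optics.grab_frame("wrist"); P=cloud(c,D); return c,im,P,cv2.cvtColor(im,cv2.COLOR_RGB2HSV)
E
python3 - <<'E'
from h import *
plan([.505,.44,.2],163)
c,im,P,h=look(0); save("w8",im,1)
np.savez("/tmp/w8",im=im,P=P)
m=(P[...,2]>.05)&(P[...,2]<.07)&(h[...,1]>100)
for b in blobs(c,im,m,.06,30): print("dowel top",b)
m=(h[...,0]<14)&(h[...,1]>130)&(h[...,2]>90)&(P[...,2]<.04)
for b in blobs(c,im,m,.028,200): print("piece",b)
E
```

```text
clock: 16.85
tcp_pos: [0.5303, 0.2246, 0.3376]
orientation: [0.484, 3.102, 0.001]
contact_force: [0.9, 0.0, 0.6]
grip_width: 0.0499
gripper_force: 0.0
clock: 17.35
tcp_pos: [0.511, 0.4364, 0.2109]
orientation: [0.483, 3.103, -0.002]
contact_force: [0.6, -0.9, 0.3]
grip_width: 0.05
gripper_force: 0.0
clock: 17.55
tcp_pos: [0.5098, 0.436, 0.211]
orientation: [-0.476, -3.104, 0.003]
contact_force: [0.1, -0.2, 0.3]
grip_width: 0.05
gripper_force: 0.0
tcp [0.5098 0.436  0.211 ] yaw now 162.6 tool z [-0.002 -0.002 -1.   ] turn [-0.002 -0.001 -0.008] shift after turn cm [0.57 0.24 1.1 ] q7 0.10 F [ 0.1 -0.2  0.3]
dowel top (array([614., 313.]), 732, 691, 69, 27, -60)
dowel top (array([344., 203.]), 531, 454, 18, 15, 2)
dowel top (array([553., 197.]), 584, 641, 74, 13, -61)
dowel top (array([345., 150.]), 484, 468, 16, 15, 29)
dowel top (array([544.,  75.]), 477, 644, 136, 13, 9)
dowel top (array([36., 17.]), 317, 269, 72, 36, 73)
piece (array([208., 286.]), 594, 279, 64, 31, -15)
piece (array([298., 277.]), 609, 379, 63, 54, 34)
piece (array([195., 218.]), 511, 295, 65, 52, -65)
piece (array([343., 169.]), 506, 461, 96, 48, -17)
piece (array([153., 123.]), 411, 300, 75, 48, 12)
```

View pics/w8.png

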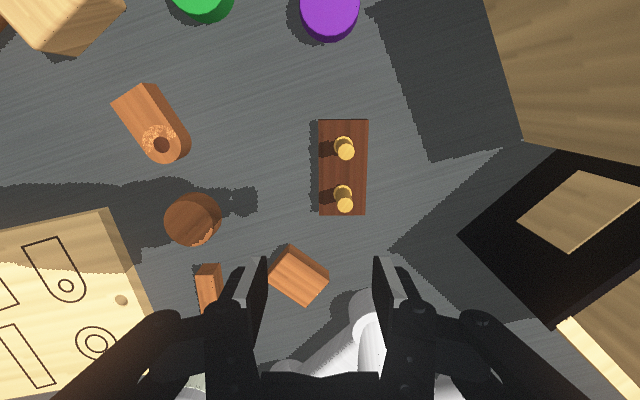

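The view shows the two dowel tops at (344,150) and (344,203) in the block, the lug at (150,123), the plain disc at (192,220), the pad (298,277) and rib (208,287). The green and purple discs are at the top.

```bash
python3 -c "
from h import *
plan([.531,.454,.1],162.6)"
python3 -m crank '[[[-0.8,2.4,3],[0,0,0]],[[-0.8,0,4],[0,0,0]],[[0,0,4],[0,0,0]],[[0,0,0],[0,0,0]],[[0,0,0],[0,0,0]]]' 5
python3 - <<'E'
from h import *
c,im,P,h=look(0)
m=(P[...,2]>.05)&(P[...,2]<.07)&(h[...,1]>100)
for b in blobs(c,im,m,.06,30): print("dowel top",b)
plan([.531,.454,.027],162.6)
E
```

```text
tcp [0.5109 0.4352 0.2122] yaw now 162.5 tool z [ 0.    -0.001 -1.   ] turn [-0.001  0.001 -0.002] shift after turn cm [-1.36  2.4  11.22] q7 0.10 F [-0.3 -0.4  0.3]
clock: 18.1
tcp_pos: [0.5335, 0.4532, 0.1039]
orientation: [0.477, 3.104, -0.0]
contact_force: [0.2, 0.4, 1.2]
grip_width: 0.05
gripper_force: 0.0
dowel top (array([319., 228.]), 531, 454, 18, 15, -17)
dowel top (array([319., 148.]), 484, 469, 16, 16, 27)
dowel top (array([635.,  64.]), 493, 639, 23, 6, -1)
dowel top (array([630.,  18.]), 470, 637, 23, 10, -1)
tcp [0.5337 0.4545 0.1054] yaw now 162.6 tool z [ 0.002  0.002 -1.   ] turn [ 0.003  0.002 -0.001] shift after turn cm [ 0.24 -0.13  7.84] q7 0.05 F [-0.1  0.4  1.3]
```

```bash
python3 -m crank '[[[0.2,-0.05,2.6],[0,0,0]],[[0,0,2.6],[0,0,0]],[[0,0,2.5],[0,0,0]],[[0,0,0],[0,0,0]],[[0,0,0],[0,0,0]]]'
python3 -m crank '[[[0,0,0],[0,0,0]],[[0,0,0],[0,0,0]],[[0,0,0],[0,0,0]],[[0,0,0],[0,0,0]],[[0,0,0],[0,0,0]]]' 0.5 50
python3 -m crank '[[[0,0,-0.5],[0,0,0]],[[0,0,-2.5],[0,0,0]],[[0,0,-4],[0,0,0]],[[0,0,-4],[0,0,0]],[[0,0,0],[0,0,0]]]'
python3 -c "
from h import *
plan([.582,.166,.12],95)"
```

```text
clock: 18.65
tcp_pos: [0.5311, 0.4556, 0.0283]
orientation: [0.473, 3.104, 0.004]
contact_force: [0.2, -0.0, -0.5]
grip_width: 0.0501
gripper_force: 0.0
clock: 19.15
tcp_pos: [0.5309, 0.4554, 0.0277]
orientation: [0.473, 3.104, 0.003]
contact_force: [-0.6, -1.3, 6.2]
grip_width: 0.0145
gripper_force: 48.6
clock: 19.65
tcp_pos: [0.532, 0.458, 0.1429]
orientation: [0.472, 3.1, 0.014]
contact_force: [0.8, 1.6, -0.0]
grip_width: 0.0149
gripper_force: 49.1
tcp [0.532  0.458  0.1429] yaw now 162.7 tool z [ 0.007  0.008 -1.   ] turn [ 0.011 -0.002  1.182] shift after turn cm [-29.52   2.44   2.29] q7 0.07 F [ 0.8  1.6 -0. ]
```

```bash
python3 -c "
from h import *
plan([.582,.166,.12],162.7)"
```

```text
tcp [0.532  0.458  0.1429] yaw now 162.7 tool z [ 0.007  0.008 -1.   ] turn [ 0.01   0.004 -0.   ] shift after turn cm [-13.46 -26.39   2.29] q7 0.07 F [ 0.8  1.6 -0. ]
```

```bash
python3 -m crank '[[[-2,-4,0],[0,0,0]],[[-2,-4,0],[0,0,0]],[[-2,-4,0],[0,0,0]],[[-2,-4,0],[0,0,0]],[[-2,-4,0],[0,0,0]]]'
python3 -m crank '[[[-2,-4,1],[0,0,0]],[[-1.3,-2.4,1.3],[0,0,0]],[[0,0,0],[0,0,0]],[[0,0,0],[0,0,0]],[[0,0,0],[0,0,0]]]'
python3 - <<'E'
from h import *
plan([.582,.166,.08],162.7)
c,im,P,h=look(0); np.savez("/tmp/w9",im=im,P=P); save("w9",im,1)
u=proj(c,[.582,.166,.018]); print("hole px",u)
s=monitor.get_obs(); R=Ro.from_rotvec(s["orientation"]).as_matrix(); print("foot px",proj(c,s["tcp_pos"]+R@[0,0,.026]), R[:,2])
x,y=u.astype(int); w=im[y-25:y+25,x-25:x+25,0]; m=np.zeros((400,640),np.uint8); m[y-25:y+25,x-25:x+25]=w<140
for b in blobs(c,im,m,.018,20): print(b)
E
```

```text
clock: 20.15
tcp_pos: [0.566, 0.2319, 0.1355]
orientation: [0.472, 3.106, -0.0]
contact_force: [0.5, -0.2, -0.2]
grip_width: 0.0143
gripper_force: 49.1
clock: 20.65
tcp_pos: [0.5783, 0.1648, 0.1131]
orientation: [0.469, 3.106, 0.002]
contact_force: [0.1, 0.5, -0.8]
grip_width: 0.0148
gripper_force: 49.2
tcp [0.5783 0.1648 0.1131] yaw now 162.8 tool z [ 0.001  0.001 -1.   ] turn [0.001 0.    0.002] shift after turn cm [-0.32  0.22  3.31] q7 0.45 F [ 0.1  0.5 -0.8]
hole px [321.77155508 210.54285774]
foot px [319.35050673 245.40736183] [ 7.69141556e-04  1.39233094e-03 -9.99998735e-01]
(array([323., 209.]), 581, 168, 14, 12, 10)
```

View pics/w9.png

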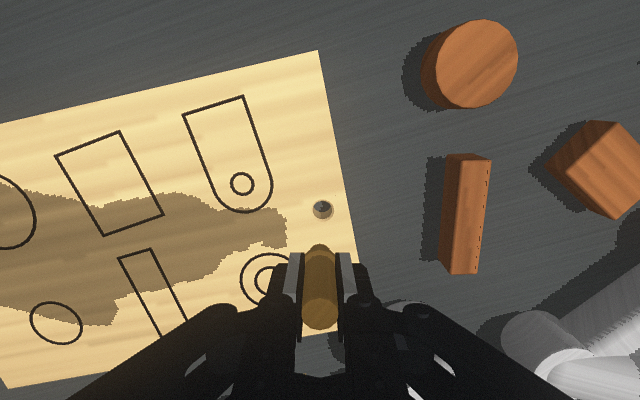

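The hole shows at (323,210) and the dowel in the fingers at (319,290). I'll go down close above the hole and compare.

```bash
python3 -m crank '[[[-0.2,0.25,2],[0,0,0]],[[0,0,2],[0,0,0]],[[0,0,1.8],[0,0,0]],[[0,0,0],[0,0,0]],[[0,0,0],[0,0,0]]]'
python3 - <<'E'
from h import *
plan([.5812,.167,.045],162.7)
plan([.5812,.167,.045],162.7)
c,im,P,h=look(0); np.savez("/tmp/w10",im=im,P=P); save("w10",im[180:330,250:390],3.5)
print("hole px",proj(c,[.5812,.167,.018]))
E
```

```text
clock: 21.2
tcp_pos: [0.5808, 0.1653, 0.0541]
orientation: [-0.471, -3.105, 0.0]
contact_force: [0.2, 0.5, 0.8]
grip_width: 0.0142
gripper_force: 49.2
tcp [0.5808 0.1653 0.0541] yaw now 162.8 tool z [-0.001  0.    -1.   ] turn [-0.    -0.001  0.001] shift after turn cm [0.01 0.17 0.91] q7 0.40 F [0.2 0.5 0.8]
tcp [0.5808 0.1653 0.0541] yaw now 162.8 tool z [-0.001  0.    -1.   ] turn [-0.    -0.001  0.001] shift after turn cm [0.01 0.17 0.91] q7 0.40 F [0.2 0.5 0.8]
hole px [321.88397621 238.01227573]
```

View pics/w10.png

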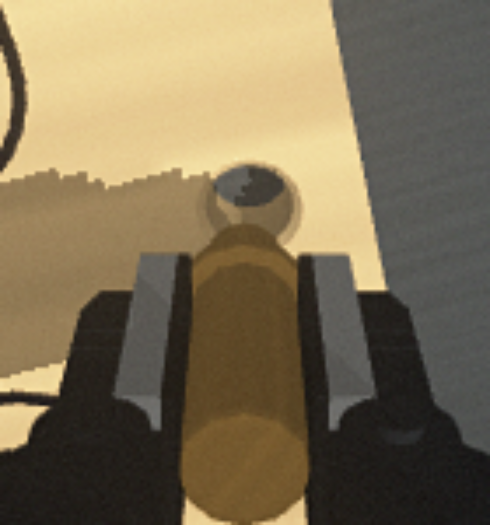

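The hole centre is at about (249,211) in the crop and the dowel axis at column 246, so sideways it is within 0.5 mm. Lowering.

```bash
python3 -m crank '[[[-0.05,0.06,0.5],[0,0,0]],[[0,0,0.5],[0,0,0]],[[0,0,0],[0,0,0]],[[0,0,0],[0,0,0]]]'
python3 -m crank '[[[0,0,0.4],[0,0,0]],[[0,0,0],[0,0,0]],[[0,0,0],[0,0,0]]]'
python3 -m crank '[[[0,0,0.4],[0,0,0]],[[0,0,0],[0,0,0]],[[0,0,0],[0,0,0]]]'
python3 -c "
from h import *
print(monitor.get_obs()['moment'])"
```

```text
clock: 21.65
tcp_pos: [0.5818, 0.1651, 0.0446]
orientation: [-0.472, -3.106, 0.0]
contact_force: [-0.3, 0.7, 0.1]
grip_width: 0.0145
gripper_force: 49.2
clock: 21.95
tcp_pos: [0.5815, 0.1655, 0.0405]
orientation: [-0.472, -3.105, -0.0]
contact_force: [-2.0, 2.1, -0.6]
grip_width: 0.0147
gripper_force: 49.5
clock: 22.25
tcp_pos: [0.5811, 0.1656, 0.0361]
orientation: [-0.471, -3.105, -0.0]
contact_force: [-3.5, 2.5, -2.9]
grip_width: 0.0146
gripper_force: 49.2
[0.65636139 0.67812945 0.04171352]
```

```bash
python3 -m crank '[[[0.09,0.06,0.3],[0,0,0]],[[0,0,0.3],[0,0,0]],[[0,0,0],[0,0,0]],[[0,0,0],[0,0,0]]]'
python3 -m crank '[[[0,0,0.2],[0,0,0]],[[0,0,0],[0,0,0]],[[0,0,0],[0,0,0]]]'
python3 -m crank '[[[0,0,0.1],[0,0,0]],[[0,0,0],[0,0,0]],[[0,0,0],[0,0,0]]]'
```

```text
clock: 22.65
tcp_pos: [0.581, 0.1659, 0.0302]
orientation: [-0.472, -3.105, 0.0]
contact_force: [-2.4, 1.9, -3.5]
grip_width: 0.0145
gripper_force: 49.2
clock: 22.95
tcp_pos: [0.5811, 0.166, 0.0285]
orientation: [-0.472, -3.106, -0.0]
contact_force: [-2.7, 1.5, -1.2]
grip_width: 0.0148
gripper_force: 49.2
clock: 23.25
tcp_pos: [0.5811, 0.1661, 0.0277]
orientation: [0.472, 3.106, -0.0]
contact_force: [-5.0, 0.7, 3.0]
grip_width: 0.0147
gripper_force: 49.7
```

```bash
python3 -m crank '[[[0,0,0],[0,0,0]],[[0,0,0],[0,0,0]],[[0,0,0],[0,0,0]],[[0,0,0],[0,0,0]]]' 4.5
python3 -m crank '[[[0,0,-1],[0,0,0]],[[0,0,-3],[0,0,0]],[[0,0,-4],[0,0,0]],[[0,0,-3],[0,0,0]],[[0,0,0],[0,0,0]]]'
python3 - <<'E'
from h import *
c,im,P,h=look(0)
m=(P[...,2]>.045)&(P[...,2]<.09)&(h[...,1]>100)&(abs(P[...,0]-.581)<.03)&(abs(P[...,1]-.167)<.03)
for b in blobs(c,im,m,.06,30): print("dowel top",b,np.percentile(P[m][:,2],[50,95]))
plan([.484,.469,.12],162.7)
E
```

```text
clock: 23.65
tcp_pos: [0.5817, 0.1657, 0.0277]
orientation: [0.473, 3.105, -0.0]
contact_force: [0.2, 0.4, -0.7]
grip_width: 0.0448
gripper_force: 0.0
clock: 24.15
tcp_pos: [0.5839, 0.1677, 0.143]
orientation: [0.471, 3.098, 0.006]
contact_force: [0.4, -0.0, -0.2]
grip_width: 0.0449
gripper_force: 0.0
dowel top (array([316., 208.]), 581, 166, 19, 15, -17) [0.06063606 0.06201469]
tcp [0.5827 0.1668 0.1406] yaw now 162.7 tool z [ 0.005  0.001 -1.   ] turn [0.003 0.004 0.   ] shift after turn cm [18.41 25.92  2.06] q7 0.47 F [-0.9 -0.9 -0.2]
```

Dowel B is seated (top at 0.061, 0.060 expected). Now dowel A.

```bash
python3 -m crank '[[[2.6,3.7,0],[0,0,0]],[[2.6,3.7,0],[0,0,0]],[[2.6,3.7,0],[0,0,0]],[[2.6,3.7,0],[0,0,0]],[[2.6,3.7,0],[0,0,0]]]'
python3 -m crank '[[[2.7,3.7,1],[0,0,0]],[[2.7,3.7,1],[0,0,0]],[[0,0,1],[0,0,0]],[[0,0,1],[0,0,0]],[[0,0,0],[0,0,0]]]'
python3 - <<'E'
from h import *
c,im,P,h=look(0)
m=(P[...,2]>.05)&(P[...,2]<.07)&(h[...,1]>100)
for b in blobs(c,im,m,.06,30): print("dowel top",b)
plan([.484,.469,.027],162.7)
E
```

```text
clock: 24.7
tcp_pos: [0.511, 0.3822, 0.1367]
orientation: [-0.472, -3.105, 0.002]
contact_force: [0.7, 0.2, -0.1]
grip_width: 0.0448
gripper_force: 0.0
clock: 25.2
tcp_pos: [0.4825, 0.4654, 0.0949]
orientation: [-0.474, -3.104, 0.007]
contact_force: [-0.3, 0.2, 0.1]
grip_width: 0.0449
gripper_force: 0.0
dowel top (array([325., 237.]), 483, 469, 19, 15, -17)
dowel top (array([635., 177.]), 499, 643, 10, 4, -1)
dowel top (array([633., 123.]), 468, 642, 8, 4, 50)
dowel top (array([623., 114.]), 462, 638, 10, 9, 41)
dowel top (array([628.,  89.]), 449, 640, 12, 11, 81)
dowel top (array([625.,  46.]), 429, 639, 8, 6, 73)
dowel top (array([610.,  45.]), 425, 633, 10, 6, -40)
dowel top (array([604.,  12.]), 410, 631, 15, 11, 9)
tcp [0.4832 0.4656 0.096 ] yaw now 162.6 tool z [-0.001 -0.003 -1.   ] turn [-0.003 -0.    -0.002] shift after turn cm [0.03 0.35 6.9 ] q7 -0.03 F [ 0.7 -0.3  0.4]
```

```bash
python3 -m crank '[[[0.1,0.3,2.3],[0,0,0]],[[0,0,2.3],[0,0,0]],[[0,0,2.2],[0,0,0]],[[0,0,0],[0,0,0]],[[0,0,0],[0,0,0]]]'
python3 -m crank '[[[0,0,0],[0,0,0]],[[0,0,0],[0,0,0]],[[0,0,0],[0,0,0]],[[0,0,0],[0,0,0]],[[0,0,0],[0,0,0]]]' 0.5 50
python3 -m crank '[[[0,0,-0.5],[0,0,0]],[[0,0,-2.5],[0,0,0]],[[0,0,-4],[0,0,0]],[[0,0,-4],[0,0,0]],[[0,0,0],[0,0,0]]]'
python3 -c "
from h import *
plan([.5554,-.132,.10],162.7)"
```

```text
clock: 25.75
tcp_pos: [0.4834, 0.4703, 0.0301]
orientation: [0.475, 3.105, -0.0]
contact_force: [0.4, 0.6, 0.4]
grip_width: 0.0451
gripper_force: 0.0
clock: 26.25
tcp_pos: [0.483, 0.4711, 0.0311]
orientation: [0.473, 3.104, 0.0]
contact_force: [-0.3, -2.3, 5.1]
grip_width: 0.0146
gripper_force: 48.5
clock: 26.75
tcp_pos: [0.4841, 0.475, 0.1467]
orientation: [0.471, 3.101, 0.015]
contact_force: [0.4, -0.3, -0.1]
grip_width: 0.0145
gripper_force: 48.7
tcp [0.4841 0.475  0.1467] yaw now 162.7 tool z [ 0.007  0.009 -1.   ] turn [0.01  0.004 0.   ] shift after turn cm [-24.86 -55.83   4.67] q7 -0.01 F [ 0.4 -0.3 -0.1]
```

```bash
python3 -m crank '[[[-2,-4.5,0],[0,0,0]],[[-2,-4.5,0],[0,0,0]],[[-2,-4.5,0],[0,0,0]],[[-2,-4.5,0],[0,0,0]],[[-2,-4.5,0],[0,0,0]]]'
python3 -m crank '[[[-2,-4.5,0],[0,0,0]],[[-2,-4.5,0],[0,0,0]],[[-2,-4.5,0],[0,0,0]],[[-2,-4.5,0],[0,0,0]],[[-2,-4.5,0],[0,0,0]]]'
python3 -m crank '[[[-2,-4.5,0],[0,0,0]],[[-2,-4.5,1],[0,0,0]],[[-0.8,-1.9,1.5],[0,0,0]],[[0,0,0],[0,0,0]],[[0,0,0],[0,0,0]]]'
python3 - <<'E'
from h import *
plan([.5554,-.132,.06],162.7)
c,im,P,h=look(0)
u=proj(c,[.5554,-.132,.018]); print("hole px",u)
x,y=u.astype(int); w=im[y-25:y+25,x-25:x+25,0]; m=np.zeros((400,640),np.uint8); m[y-25:y+25,x-25:x+25]=w<140
for b in blobs(c,im,m,.018,20): print(b)
save("w11",im)
E
```

```text
clock: 27.25
tcp_pos: [0.5109, 0.2247, 0.1396]
orientation: [0.472, 3.106, 0.0]
contact_force: [1.3, -0.3, -0.8]
grip_width: 0.015
gripper_force: 48.8
clock: 27.75
tcp_pos: [0.5396, -0.0199, 0.1399]
orientation: [0.472, 3.105, -0.0]
contact_force: [0.7, 0.1, -0.8]
grip_width: 0.0145
gripper_force: 48.8
clock: 28.25
tcp_pos: [0.5527, -0.1351, 0.1142]
orientation: [-0.472, -3.105, -0.002]
contact_force: [0.6, -0.2, -0.4]
grip_width: 0.0147
gripper_force: 48.8
tcp [ 0.5527 -0.1351  0.1142] yaw now 162.7 tool z [-0.001  0.001 -1.   ] turn [ 0.001 -0.001  0.   ] shift after turn cm [-0.17  0.38  5.42] q7 0.98 F [ 0.6 -0.2 -0.4]
hole px [323.90958711 208.37077786]
(array([299., 225.]), 563, -154, 13, 2, -18)
(array([323., 207.]), 554, -132, 14, 13, 11)
```

```bash
python3 -m crank '[[[-0.1,0.3,2],[0,0,0]],[[0,0,2],[0,0,0]],[[0,0,2],[0,0,0]],[[0,0,0],[0,0,0]],[[0,0,0],[0,0,0]]]'
python3 - <<'E'
from h import *
plan([.5545,-.1325,.054],162.7)
c,im,P,h=look(0); save("w12",im[180:330,250:390],3.5)
g=im[180:330,250:390,0]
E
```

```text
clock: 28.8
tcp_pos: [0.5553, -0.1316, 0.0554]
orientation: [0.468, 3.106, 0.001]
contact_force: [0.7, 0.1, -0.9]
grip_width: 0.0138
gripper_force: 48.8
tcp [ 0.5553 -0.1316  0.0554] yaw now 162.9 tool z [ 0.001  0.001 -1.   ] turn [0.001 0.    0.003] shift after turn cm [ 0.05 -0.11  0.14] q7 0.91 F [ 0.7  0.1 -0.9]
```

View pics/w12.png

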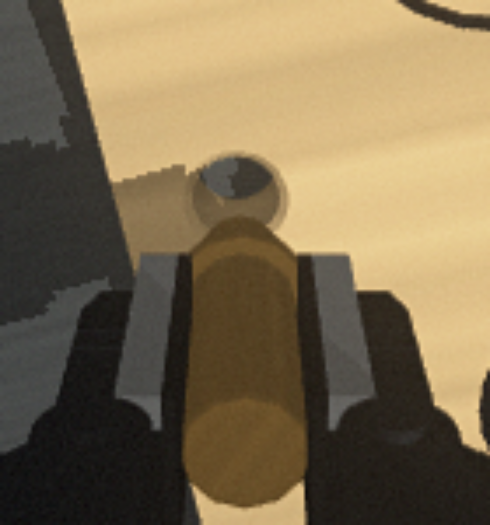

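The hole is centred at about (237,197) and the dowel axis is at column 245. The hole therefore lies about 1.2 mm towards tool -y, and about 2 mm further along +x than at the first fit.

```bash
python3 -m crank '[[[0.2,-0.1,0.3],[0,0,0]],[[0,0,0.5],[0,0,0]],[[0,0,0],[0,0,0]],[[0,0,0],[0,0,0]]]'
python3 -m crank '[[[0,0,0.4],[0,0,0]],[[0,0,0],[0,0,0]],[[0,0,0],[0,0,0]]]'
python3 -m crank '[[[0,0,0.4],[0,0,0]],[[0,0,0],[0,0,0]],[[0,0,0],[0,0,0]]]'
```

```text
clock: 29.25
tcp_pos: [0.5526, -0.1339, 0.0467]
orientation: [-0.473, -3.106, 0.0]
contact_force: [-0.8, 0.7, 0.2]
grip_width: 0.0145
gripper_force: 48.8
clock: 29.55
tcp_pos: [0.5526, -0.1334, 0.0424]
orientation: [-0.472, -3.106, -0.001]
contact_force: [0.2, 1.6, -1.3]
grip_width: 0.0144
gripper_force: 48.6
clock: 29.85
tcp_pos: [0.5525, -0.1333, 0.0383]
orientation: [-0.472, -3.106, -0.001]
contact_force: [-0.0, 2.8, -2.6]
grip_width: 0.0141
gripper_force: 48.6
```

Going in cleanly. A small +y force, so I'll ease it and continue.

```bash
python3 -m crank '[[[0,0.06,0.3],[0,0,0]],[[0,0,0.3],[0,0,0]],[[0,0,0],[0,0,0]],[[0,0,0],[0,0,0]]]'
python3 -m crank '[[[0,0,0.15],[0,0,0]],[[0,0,0],[0,0,0]],[[0,0,0],[0,0,0]]]'
python3 -m crank '[[[0,0,0],[0,0,0]],[[0,0,0],[0,0,0]],[[0,0,0],[0,0,0]],[[0,0,0],[0,0,0]]]' 4.5
python3 -m crank '[[[0,0,-1],[0,0,0]],[[0,0,-3],[0,0,0]],[[0,0,-4],[0,0,0]],[[0,0,-4],[0,0,0]],[[0,0,-4],[0,0,0]]]'
python3 - <<'E'
from h import *
c,im,P,h=look(0)
m=(P[...,2]>.045)&(P[...,2]<.09)&(h[...,1]>100)&(abs(P[...,0]-.5535)<.03)&(abs(P[...,1]+.132)<.03)
for b in blobs(c,im,m,.06,30): print("dowel top",b,np.percentile(P[m][:,2],[50,95]))
plan([.61,.269,.25],-15)
plan([.61,.269,.25],165)
E
```

```text
clock: 30.25
tcp_pos: [0.5526, -0.1332, 0.0323]
orientation: [-0.472, -3.105, -0.0]
contact_force: [-0.7, 2.4, -2.1]
grip_width: 0.0147
gripper_force: 48.8
clock: 30.55
tcp_pos: [0.5528, -0.1332, 0.0311]
orientation: [-0.472, -3.106, 0.0]
contact_force: [-1.6, 3.0, 1.1]
grip_width: 0.0145
gripper_force: 49.1
clock: 30.95
tcp_pos: [0.553, -0.1337, 0.0312]
orientation: [0.473, 3.105, -0.001]
contact_force: [-0.8, 0.2, 0.2]
grip_width: 0.0452
gripper_force: 0.0
clock: 31.45
tcp_pos: [0.5527, -0.133, 0.1934]
orientation: [0.471, 3.106, 0.0]
contact_force: [0.8, -0.7, 0.3]
grip_width: 0.045
gripper_force: 0.0
dowel top (array([319., 193.]), 553, -133, 18, 16, -17) [0.06067048 0.06187561]
tcp [ 0.5565 -0.1328  0.2001] yaw now 162.7 tool z [ 0.01  -0.002 -1.   ] turn [ 1.500e-02 -1.000e-03  3.102e+00] shift after turn cm [ -5.23 -40.19  -4.99] q7 1.05 F [3.1 1.3 4.1]
tcp [ 0.5565 -0.1328  0.2001] yaw now 162.7 tool z [ 0.01  -0.002 -1.   ] turn [ 0.001  0.01  -0.039] shift after turn cm [ 5.23 40.19 -4.99] q7 1.05 F [3.1 1.3 4.1]
```

Both dowels are down to their collars. Next I'll look at the loose pieces.

```bash
python3 -m crank '[[[1.5,4.3,-2],[0,0,0]],[[1.5,4.3,-2],[0,0,0]],[[1.6,4.4,-2],[0,0,0]],[[1.6,4.4,-2],[0,0,0]],[[1.6,4.4,-2],[0,0,0]]]' 8.5
python3 -m crank '[[[1.6,4.4,0],[0,0,0]],[[1.6,4.4,0],[0,0,0]],[[1.6,4.4,0],[0,0,0]],[[1.6,4.4,0],[0,0,0]],[[1.5,4.3,0],[0,0,0]]]'
python3 -m crank '[[[0,0,0],[0,0,0]],[[0,0,0],[0,0,0]]]'
cat >> h.py <<'E'
def pieces(c,im,P,h,amin=200):
    m=(h[...,0]<15)&(h[...,1]>120)&(h[...,2]>60)&(P[...,2]>.021)&(P[...,2]<.045)
    m=cv2.morphologyEx(m.astype(np.uint8),cv2.MORPH_OPEN,np.ones((3,3)))
    n,L,st,ce=cv2.connectedComponentsWithStats(m)
    for i in range(1,n):
        if st[i,4]<amin: continue
        Q=P[L==i]; zt=np.percentile(Q[:,2],90); Q=Q[Q[:,2]>zt-.006]
        (x,y),(w,hh),a=cv2.minAreaRect((Q[:,:2]*1000).astype(np.float32))
        if w<hh: w,hh,a=hh,w,a+90
        print("px",ce[i].round(),"ctr %.1f %.1f size %.0f x %.0f ang %.1f z %.3f"%(x,y,w,hh,(a+90)%180-90,zt))
E
python3 - <<'E'
from h import *
plan([.53,.33,.3],162.7)
c,im,P,h=look(0); save("w13",im); pieces(c,im,P,h)
E
```

```text
clock: 32.0
tcp_pos: [0.5428, 0.0973, 0.2915]
orientation: [0.472, 3.105, -0.0]
contact_force: [1.9, 1.1, 0.1]
grip_width: 0.0848
gripper_force: 0.0
clock: 32.5
tcp_pos: [0.5325, 0.33, 0.2906]
orientation: [0.472, 3.105, 0.0]
contact_force: [0.2, 0.0, 0.9]
grip_width: 0.0848
gripper_force: 0.0
clock: 32.7
tcp_pos: [0.532, 0.3297, 0.2903]
orientation: [-0.467, -3.106, -0.001]
contact_force: [-0.2, -1.6, -0.2]
grip_width: 0.0852
gripper_force: 0.0
tcp [0.532  0.3297 0.2903] yaw now 162.9 tool z [-0.  0. -1.] turn [ 0.    -0.     0.004] shift after turn cm [ 0.2  -0.03 -0.97] q7 0.28 F [-0.2 -1.6 -0.2]
px [66. 40.] ctr 314.7 107.1 size 149 x 26 ang -70.7 z 0.039
px [258.  70.] ctr 411.6 294.6 size 74 x 38 ang 11.7 z 0.030
px [284. 158.] ctr 513.1 289.6 size 52 x 51 ang -4.6 z 0.032
px [390. 188.] ctr 590.1 407.3 size 60 x 46 ang 34.6 z 0.028
px [294. 236.] ctr 616.8 268.7 size 90 x 22 ang -15.4 z 0.032
```

View pics/w13.png

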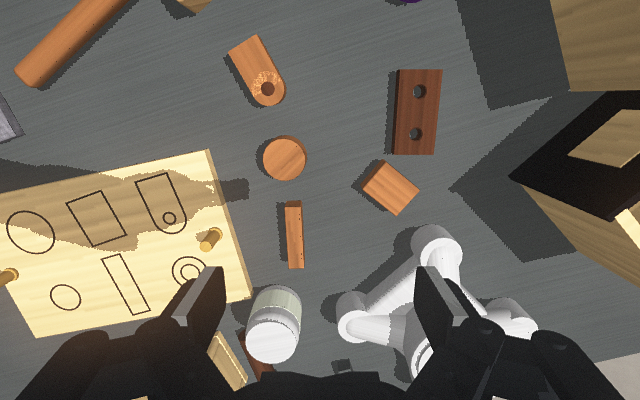

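All four pieces are seen: lug (258,70), large boss (284,158), pad (390,188), which has been knocked aside from where it was, and rib (294,236). The boss measures about 52 mm across and 30 mm high, so it is the large one. The boss goes first.

```bash
python3 -c "
from h import *
plan([.513,.2896,.1],162.7)"
python3 -m crank '[[[0.3,-2.2,4],[0,0,0]],[[0.3,-2.2,5],[0,0,0]],[[0,0,5],[0,0,0]],[[0,0,5],[0,0,0]],[[0,0,0],[0,0,0]]]'
python3 -m crank '[[[0,0,0],[0,0,0]],[[0,0,0],[0,0,0]]]'
python3 - <<'E'
from h import *
c,im,P,h=look(0); pieces(c,im,P,h,800)
plan([.513,.2896,.006],162.7)
E
```

```text
tcp [0.5329 0.3279 0.2901] yaw now 162.7 tool z [ 0.    -0.001 -1.   ] turn [-0.001  0.     0.001] shift after turn cm [ 0.76 -4.24 19.01] q7 0.28 F [ 0.1 -0.3 -0.8]
clock: 33.25
tcp_pos: [0.5124, 0.2837, 0.0985]
orientation: [-0.476, -3.097, 0.014]
contact_force: [-0.8, -1.0, -0.4]
grip_width: 0.085
gripper_force: 0.0
clock: 33.45
tcp_pos: [0.5168, 0.2905, 0.1075]
orientation: [0.473, 3.102, 0.005]
contact_force: [-0.3, -0.2, 1.0]
grip_width: 0.0852
gripper_force: 0.0
px [270.  53.] ctr 411.4 294.6 size 74 x 38 ang 11.9 z 0.030
px [316. 207.] ctr 513.0 289.8 size 52 x 52 ang 7.4 z 0.032
px [493. 254.] ctr 589.9 407.0 size 61 x 46 ang 34.6 z 0.028
px [329. 326.] ctr 616.1 268.6 size 90 x 22 ang -15.2 z 0.032
tcp [0.5168 0.2907 0.1076] yaw now 162.7 tool z [ 0.004  0.002 -1.   ] turn [ 0.004  0.003 -0.001] shift after turn cm [ 0.33 -0.22 10.16] q7 0.18 F [ 0.2 -0.2 -0.4]
```

```bash
python3 -m crank '[[[0.3,-0.1,3.5],[0,0,0]],[[0,0,3.5],[0,0,0]],[[0,0,2.9],[0,0,0]],[[0,0,0],[0,0,0]],[[0,0,0],[0,0,0]]]'
python3 -m crank '[[[0,0,0],[0,0,0]],[[0,0,0],[0,0,0]],[[0,0,0],[0,0,0]],[[0,0,0],[0,0,0]],[[0,0,0],[0,0,0]]]' 3 40
python3 -c "
from h import *
plan([.508,-.073,.15],162.7)"
python3 -m crank '[[[0,0,-1],[0,0,0]],[[0,0,-4],[0,0,0]],[[0,0,-4],[0,0,0]],[[0,0,-4],[0,0,0]],[[0,0,0],[0,0,0]]]'
```

```text
clock: 34.0
tcp_pos: [0.5128, 0.2906, 0.0073]
orientation: [0.472, 3.104, 0.003]
contact_force: [0.3, -0.1, 0.3]
grip_width: 0.0853
gripper_force: 0.0
clock: 34.5
tcp_pos: [0.513, 0.2904, 0.0076]
orientation: [0.472, 3.103, 0.003]
contact_force: [-1.7, -0.9, 8.3]
grip_width: 0.0548
gripper_force: 40.9
tcp [0.513  0.2904 0.0076] yaw now 162.7 tool z [ 0.003  0.001 -1.   ] turn [ 0.002  0.002 -0.   ] shift after turn cm [-10.33 -34.84 -14.24] q7 0.07 F [-1.7 -0.9  8.3]
clock: 35.0
tcp_pos: [0.5143, 0.2924, 0.1421]
orientation: [0.471, 3.098, 0.01]
contact_force: [0.5, 0.1, -0.7]
grip_width: 0.0547
gripper_force: 42.6
```

```bash
python3 -m crank '[[[-1.3,-4.3,0],[0,0,0]],[[-1.3,-4.3,0],[0,0,0]],[[-1.3,-4.4,0],[0,0,0]],[[-1.3,-4.4,0],[0,0,0]],[[-1.3,-4.4,0],[0,0,0]]]'
python3 -m crank '[[[-1.3,-4.4,0],[0,0,0]],[[-1.3,-4.4,0],[0,0,0]],[[-1.3,-4.4,3],[0,0,0]],[[0,0,4],[0,0,0]],[[0,0,0],[0,0,0]]]'
python3 -m crank '[[[0,0,0],[0,0,0]],[[0,0,0],[0,0,0]]]'
cat >> h.py <<'E'
def refine(xy,n=0):
    "outline near xy seen from the wrist: dark line blobs on board"
    c,im,P,h=look(0); s=im[...,0].astype(int); loc=cv2.medianBlur(im[...,0],21).astype(int)
    dark=((s<loc-45)&(abs(P[...,2]-.018)<.01)).astype(np.uint8)
    nn,L,st,ce=cv2.connectedComponentsWithStats(dark,connectivity=8)
    for i in range(1,nn):
        if st[i,4]<40: continue
        for b in blobs(c,im,L==i,.018,10):
            if np.hypot(b[1]-xy[0]*1e3,b[2]-xy[1]*1e3)<60: print("line",b)
    return c,im,P,h
E
python3 - <<'E'
from h import *
refine([.508,-.073])
plan([.508,-.073,.028],162.7)
plan([.508,-.073,.028],162.7)
E
```

```text
clock: 35.5
tcp_pos: [0.5087, 0.0602, 0.1358]
orientation: [0.472, 3.105, -0.001]
contact_force: [0.9, 0.4, -0.0]
grip_width: 0.0546
gripper_force: 42.6
clock: 36.0
tcp_pos: [0.5034, -0.0733, 0.0646]
orientation: [-0.476, -3.098, 0.001]
contact_force: [-1.5, 0.7, -0.7]
grip_width: 0.0547
gripper_force: 42.8
clock: 36.2
tcp_pos: [0.5084, -0.0697, 0.0699]
orientation: [0.468, 3.104, 0.001]
contact_force: [0.0, 0.1, -1.0]
grip_width: 0.0543
gripper_force: 42.8
line (array([309., 203.]), 495, -72, 65, 39, 82)
tcp [ 0.5086 -0.0699  0.07  ] yaw now 162.9 tool z [ 0.003  0.    -1.   ] turn [0.001 0.003 0.003] shift after turn cm [-0.04 -0.31  4.2 ] q7 0.77 F [-0.3  0.6 -0.3]
tcp [ 0.5086 -0.0699  0.07  ] yaw now 162.9 tool z [ 0.003  0.    -1.   ] turn [0.001 0.003 0.003] shift after turn cm [-0.04 -0.31  4.2 ] q7 0.77 F [-0.3  0.6 -0.3]
```

```bash
python3 -m crank '[[[0,-0.25,2],[0,0,0]],[[0,0,1.6],[0,0,0]],[[0,0,0.5],[0,0,0]],[[0,0,0],[0,0,0]],[[0,0,0],[0,0,0]]]'
python3 -c "
from h import *
plan([.508,-.073,.0265],162.7)"
```

```text
clock: 36.75
tcp_pos: [0.5068, -0.0734, 0.0275]
orientation: [0.471, 3.105, 0.0]
contact_force: [0.6, 0.0, -0.6]
grip_width: 0.0546
gripper_force: 42.8
tcp [ 0.5068 -0.0734  0.0275] yaw now 162.7 tool z [ 0.001  0.    -1.   ] turn [0.    0.001 0.001] shift after turn cm [-0.1   0.08  0.1 ] q7 0.71 F [ 0.6  0.  -0.6]
```

```bash
python3 -m crank '[[[-0.1,0.05,0.15],[0,0,0]],[[0,0,0],[0,0,0]],[[0,0,0],[0,0,0]]]'
python3 -m crank '[[[0,0,0],[0,0,0]],[[0,0,0],[0,0,0]],[[0,0,0],[0,0,0]],[[0,0,0],[0,0,0]]]' 7
python3 -m crank '[[[0,0,-2],[0,0,0]],[[0,0,-4],[0,0,0]],[[0,0,-4],[0,0,0]],[[0,0,-4],[0,0,0]],[[0,0,-4],[0,0,0]]]'
python3 -m crank '[[[0,0,0],[0,0,0]],[[0,0,0],[0,0,0]]]' 8.5
python3 - <<'E'
from h import *
c,im,P,h=refine([.508,-.073])
m=(h[...,0]<15)&(h[...,1]>120)&(abs(P[...,2]-.049)<.006)&(abs(P[...,1]+.073)<.06)
for b in blobs(c,im,m,.048,200): print("boss",b)
plan([.43,.30,.2],100)
E
```

```text
clock: 37.05
tcp_pos: [0.5077, -0.0737, 0.0257]
orientation: [0.472, 3.106, -0.0]
contact_force: [0.3, -0.6, -0.6]
grip_width: 0.0548
gripper_force: 42.8
clock: 37.45
tcp_pos: [0.5075, -0.0737, 0.0256]
orientation: [0.472, 3.106, 0.0]
contact_force: [-0.5, -0.3, -0.4]
grip_width: 0.07
gripper_force: 0.0
clock: 37.95
tcp_pos: [0.5071, -0.0736, 0.207]
orientation: [-0.472, -3.106, -0.0]
contact_force: [1.2, 0.2, -0.4]
grip_width: 0.0704
gripper_force: 0.0
clock: 38.15
tcp_pos: [0.5078, -0.074, 0.2062]
orientation: [0.473, 3.104, -0.001]
contact_force: [-0.4, 0.4, -1.2]
grip_width: 0.0849
gripper_force: 0.0
line (array([320., 165.]), 500, -71, 64, 47, 71)
line (array([270., 192.]), 507, -127, 17, 7, 38)
boss (array([319., 184.]), 508, -74, 52, 52, 28)
tcp [ 0.507 -0.074  0.205] yaw now 162.7 tool z [-0.001 -0.001 -1.   ] turn [-1.000e-03  0.000e+00  1.094e+00] shift after turn cm [38.17 -1.09  0.5 ] q7 0.96 F [-0.2  0.1 -0.7]
```

```bash
python3 -m crank '[[[0,0,0],[0,0,-0.13]],[[0,0,0],[0,0,-0.13]],[[0,0,0],[0,0,-0.13]],[[0,0,0],[0,0,-0.13]],[[0,0,0],[0,0,0]]]'
python3 - <<'E'
from h import *
import pickle
plan([.4115,.2946,.15],191.9)
d=np.load("/tmp/w7.npz"); im=d["im"]; c=pickle.load(open("/tmp/c7","rb"))
s=im[...,0].astype(int); loc=cv2.medianBlur(im[...,0],21).astype(int); dark=(s<loc-45).astype(np.uint8)
n,L,st,ce=cv2.connectedComponentsWithStats(dark,connectivity=8)
for nm,(u,v) in dict(lug=(306,68),pad=(297,140),rib=(369,153)).items():
    for i in range(1,n):
        x,y,w,h,a=st[i]
        if abs(x+w/2-u)<6 and abs(y+h/2-v)<6 and w>30:
            k=np.argwhere(L==i); Q=np.array([ray(c,q[1],q[0],.018)[:2] for q in k])*1e3
            (X,Y),(W,H),A=cv2.minAreaRect(Q.astype(np.float32)); 
            if W<H: W,H,A=H,W,A+90
            # long side lines fit
            t=np.radians(A); e=np.array([np.cos(t),np.sin(t)]); nn=np.array([-e[1],e[0]]); z=(Q-[X,Y])@nn; q=(Q-[X,Y])@e
            sl=[np.degrees(np.arctan(np.polyfit(q[mm],z[mm],1)[0])) for mm in ((z>H/2-4)&(abs(q)<W/2-(20 if nm=='lug' else 5)),(z<-H/2+4)&(abs(q)<W/2-(20 if nm=='lug' else 5)))]
            print(nm,round(X,1),round(Y,1),round(W),round(H),"ang",(A+90)%180-90,"fit",sl)
E
```

```text
clock: 38.7
tcp_pos: [0.5064, -0.0737, 0.2038]
orientation: [0.344, -3.12, -0.003]
contact_force: [-0.9, -0.8, 0.8]
grip_width: 0.0851
gripper_force: 0.0
tcp [ 0.5064 -0.0737  0.2038] yaw now -167.4 tool z [-0.003  0.001 -1.   ] turn [ 0.002 -0.003  0.012] shift after turn cm [ 1.69 37.99  5.38] q7 1.42 F [-0.9 -0.8  0.8]
lug 525.8 115.9 82 47 ang -0.8575515747070312 fit [np.float64(0.10806991613964621), np.float64(-0.03314516463769239)]
pad 516.7 21.7 69 55 ang 2.3567750453948975 fit [np.float64(0.06276821386108385), np.float64(-0.2956100395897844)]
rib 620.1 12.4 99 31 ang -0.1822052001953125 fit [np.float64(-0.11919290477060292), np.float64(-0.11255231869285513)]
```

```bash
python3 -m crank '[[[0.2,4.2,0],[0,0,0]],[[0.2,4.2,0],[0,0,0]],[[0.2,4.2,0],[0,0,0]],[[0.2,4.2,0],[0,0,0]],[[0.2,4.2,0],[0,0,0]]]'
python3 -m crank '[[[0.2,4.2,1],[0,0,0.01]],[[0.2,4.3,1.5],[0,0,0]],[[0.2,4.2,1.5],[0,0,0]],[[0.1,4.2,1.5],[0,0,0]],[[0,0,0],[0,0,0]]]'
python3 -m crank '[[[0,0,0],[0,0,0]],[[0,0,0],[0,0,0]]]'
python3 - <<'E'
from h import *
c,im,P,h=look(0); pieces(c,im,P,h,800)
plan([.4115,.2946,.007],191.9)
E
```

```text
clock: 39.2
tcp_pos: [0.4511, 0.1303, 0.2047]
orientation: [0.335, -3.122, 0.0]
contact_force: [0.5, -0.3, 0.7]
grip_width: 0.0852
gripper_force: 0.0
clock: 39.7
tcp_pos: [0.4055, 0.299, 0.1489]
orientation: [0.337, -3.12, -0.005]
contact_force: [-1.4, -0.6, 0.8]
grip_width: 0.085
gripper_force: 0.0
clock: 39.9
tcp_pos: [0.4103, 0.2916, 0.15]
orientation: [0.322, -3.124, 0.002]
contact_force: [0.2, 0.2, 0.0]
grip_width: 0.0848
gripper_force: 0.0
px [109.  20.] ctr 305.4 130.8 size 193 x 25 ang -70.5 z 0.039
px [323. 193.] ctr 411.5 294.7 size 74 x 38 ang 11.6 z 0.030
px [264. 362.] ctr 600.0 272.8 size 57 x 22 ang -15.5 z 0.032
px [393. 369.] ctr 583.0 402.8 size 46 x 45 ang -55.5 z 0.028
tcp [0.4108 0.2913 0.1502] yaw now -168.3 tool z [-0.    -0.001 -1.   ] turn [-0.001 -0.    -0.003] shift after turn cm [-0.14  0.31 14.32] q7 0.56 F [-0.8 -0.3  0.1]
```

```bash
python3 -m crank '[[[-0.1,0.3,3.5],[0,0,0]],[[0,0,4],[0,0,0]],[[0,0,4],[0,0,0]],[[0,0,2.8],[0,0,0]],[[0,0,0],[0,0,0]]]' 7
python3 -m crank '[[[0,0,0],[0,0,0]],[[0,0,0],[0,0,0]],[[0,0,0],[0,0,0]],[[0,0,0],[0,0,0]],[[0,0,0],[0,0,0]]]' 2 40
python3 -c "
from h import *
plan([.5258,.1159,.12],179.1)"
python3 -m crank '[[[0,0,-1],[0,0,0]],[[0,0,-4],[0,0,0]],[[0,0,-4],[0,0,0]],[[0,0,-3],[0,0,0.11]],[[0,0,0],[0,0,0.11]]]'
python3 -m crank '[[[0,0,0],[0,0,0]],[[0,0,0],[0,0,0]]]'
python3 -c "
from h import *
plan([.5258,.1159,.12],179.1)"
```

```text
clock: 40.45
tcp_pos: [0.4096, 0.2926, 0.0047]
orientation: [0.32, -3.12, 0.006]
contact_force: [-0.5, -0.5, -0.1]
grip_width: 0.0699
gripper_force: 0.0
clock: 40.95
tcp_pos: [0.4118, 0.2967, 0.0095]
orientation: [-0.325, 3.121, 0.001]
contact_force: [-0.5, -1.4, 7.1]
grip_width: 0.0372
gripper_force: 41.0
tcp [0.4118 0.2967 0.0095] yaw now -168.1 tool z [ 0.003  0.001 -1.   ] turn [0.001 0.003 0.223] shift after turn cm [-11.68 -17.9  -11.05] q7 0.34 F [-0.5 -1.4  7.1]
clock: 41.45
tcp_pos: [0.4122, 0.2984, 0.1326]
orientation: [0.025, 3.135, 0.008]
contact_force: [0.2, 0.7, -0.0]
grip_width: 0.0372
gripper_force: 40.4
clock: 41.65
tcp_pos: [0.4103, 0.2957, 0.1278]
orientation: [0.014, 3.141, -0.001]
contact_force: [0.4, -0.6, 0.1]
grip_width: 0.0372
gripper_force: 40.4
tcp [0.4103 0.2957 0.1278] yaw now 179.5 tool z [ 0.001 -0.001 -1.   ] turn [-0.001  0.001  0.007] shift after turn cm [-11.83 -17.79   0.78] q7 0.34 F [ 0.4 -0.6  0.1]
```

```bash
python3 -m crank '[[[-2.3,-3.6,0],[0,0,0.006]],[[-2.4,-3.6,0],[0,0,0]],[[-2.4,-3.6,0],[0,0,0]],[[-2.4,-3.6,0],[0,0,0]],[[-2.3,-3.4,3],[0,0,0]]]'
python3 -m crank '[[[0,0,2.5],[0,0,0]],[[0,0,0],[0,0,0]],[[0,0,0],[0,0,0]]]'
python3 - <<'E'
from h import *
refine([.5258,.1159])
plan([.5258,.1159,.028],179.1)
E
```

```text
clock: 42.15
tcp_pos: [0.5281, 0.1157, 0.0999]
orientation: [0.025, 3.136, 0.002]
contact_force: [1.3, 0.4, 0.2]
grip_width: 0.037
gripper_force: 40.4
clock: 42.45
tcp_pos: [0.5241, 0.1178, 0.0729]
orientation: [-0.023, -3.139, -0.001]
contact_force: [0.7, -0.5, 0.1]
grip_width: 0.0369
gripper_force: 40.4
line (array([315., 172.]), 492, 117, 47, 15, -89)
tcp [0.5246 0.1184 0.0737] yaw now 179.2 tool z [-0.     0.001 -1.   ] turn [ 0.001 -0.     0.001] shift after turn cm [-0.12 -0.25  4.57] q7 0.68 F [0.9 0.  0.3]
```

```bash
python3 -m crank '[[[-0.15,-0.2,2],[0,0,0]],[[0,0,1.7],[0,0,0]],[[0,0,0.7],[0,0,0]],[[0,0,0],[0,0,0]],[[0,0,0],[0,0,0]]]'
python3 -c "
from h import *
plan([.5258,.1162,.027],179.1)"
```

```text
clock: 43.0
tcp_pos: [0.5266, 0.1153, 0.0294]
orientation: [0.027, 3.141, 0.0]
contact_force: [-0.2, 0.5, 0.8]
grip_width: 0.0368
gripper_force: 40.4
tcp [0.5266 0.1153 0.0294] yaw now 179.0 tool z [ 0.  0. -1.] turn [ 0.     0.    -0.001] shift after turn cm [0.08 0.09 0.24] q7 0.62 F [-0.2  0.5  0.8]
```

```bash
python3 -m crank '[[[0.07,0.07,0.2],[0,0,0]],[[0,0,0],[0,0,0]],[[0,0,0],[0,0,0]]]'
python3 -m crank '[[[0,0,0],[0,0,0]],[[0,0,0],[0,0,0]],[[0,0,0],[0,0,0]]]' 5.5
python3 -m crank '[[[0,0,-2],[0,0,0]],[[0,0,-4],[0,0,0]],[[0,0,-4],[0,0,0]],[[0,0,-4],[0,0,0]],[[0,0,-4],[0,0,0]]]'
python3 -m crank '[[[0,0,0],[0,0,0]],[[0,0,0],[0,0,0]]]' 8.5
python3 - <<'E'
from h import *
c,im,P,h=refine([.5258,.1159])
m=(h[...,0]<15)&(h[...,1]>120)&(abs(P[...,2]-.047)<.006)&(abs(P[...,1]-.116)<.06)
for b in blobs(c,im,m,.046,200): print("lug",b)
pieces(c,im,P,h,800)
plan([.590,.407,.2],214.6);plan([.617,.2687,.2],164.6)
E
```

```text
clock: 43.3
tcp_pos: [0.5262, 0.1158, 0.0275]
orientation: [0.028, 3.14, 0.001]
contact_force: [0.2, 0.1, 2.4]
grip_width: 0.037
gripper_force: 40.7
clock: 43.6
tcp_pos: [0.5258, 0.1153, 0.027]
orientation: [-0.028, -3.141, 0.0]
contact_force: [0.7, -0.0, 0.3]
grip_width: 0.055
gripper_force: 0.0
clock: 44.1
tcp_pos: [0.5254, 0.1153, 0.2085]
orientation: [-0.028, -3.141, 0.0]
contact_force: [0.6, 0.0, 0.4]
grip_width: 0.055
gripper_force: 0.0
clock: 44.3
tcp_pos: [0.5262, 0.1152, 0.2077]
orientation: [0.029, 3.14, -0.001]
contact_force: [-1.1, -0.3, -0.2]
grip_width: 0.0818
gripper_force: 0.0
line (array([320., 162.]), 520, 116, 69, 47, -1)
line (array([267., 165.]), 512, 63, 17, 6, 29)
lug (array([320., 178.]), 526, 116, 75, 38, -1)
px [592. 231.] ctr 589.6 406.2 size 61 x 47 ang 33.5 z 0.028
px [464. 251.] ctr 612.3 269.3 size 81 x 23 ang -15.1 z 0.032
tcp [0.5255 0.1149 0.2065] yaw now 179.0 tool z [-0.    -0.001 -1.   ] turn [-0.001 -0.001 -0.622] shift after turn cm [-21.9   20.38   0.65] q7 0.84 F [ 0.6 -0.6 -0.5]
tcp [0.5255 0.1149 0.2065] yaw now 179.0 tool z [-0.    -0.001 -1.   ] turn [-0.001 -0.     0.251] shift after turn cm [-4.74 17.26  0.65] q7 0.84 F [ 0.6 -0.6 -0.5]
```

```bash
python3 - <<'E'
from h import *
d=np.load("/tmp/top.npz"); im,D=d["im"],d["D"]; c=cam("top"); P=cloud(c,D)
Q=P[(P[...,2]>.075)&(P[...,2]<.1)&(P[...,0]>.62)&(P[...,1]>.1)&(P[...,1]<.35)]; print("can",Q.min(0),Q.max(0))
Q=P[(P[...,2]>.04)&(P[...,2]<.3)&(P[...,0]>.6)&(P[...,1]>.3)&(P[...,1]<.55)]; print("jig",Q.min(0),Q.max(0))
E
python3 -m crank '[[[0,0,0],[0,0,0.125]],[[0,0,0],[0,0,0.125]],[[-1.2,4.3,0],[0,0,0]],[[-1.2,4.3,0],[0,0,0]],[[-1.2,4.3,0],[0,0,0]]]' 5
python3 -m crank '[[[-1.2,4.3,3],[0,0,0]],[[0,0,3],[0,0,0]],[[0,0,0],[0,0,0]],[[0,0,0],[0,0,0]]]'
python3 - <<'E'
from h import *
c,im,P,h=look(0); pieces(c,im,P,h,800)
plan([.617,.2687,.007],164.6)
E
```

```text
can [0.68566433 0.17147725 0.07505612] [0.75488392 0.23793005 0.09389232]
jig [0.65820853 0.30016077 0.04005141] [0.93535085 0.54968539 0.1245567 ]
clock: 44.85
tcp_pos: [0.5948, 0.2305, 0.2047]
orientation: [-0.421, -3.111, 0.004]
contact_force: [0.6, -1.4, -0.3]
grip_width: 0.0501
gripper_force: 0.0
clock: 45.25
tcp_pos: [0.6151, 0.2649, 0.1475]
orientation: [-0.419, -3.111, 0.004]
contact_force: [-0.2, -0.5, 0.3]
grip_width: 0.0499
gripper_force: 0.0
px [486. 120.] ctr 590.1 406.9 size 60 x 46 ang 34.3 z 0.028
px [124. 132.] ctr 525.7 133.9 size 73 x 10 ang -9.0 z 0.043
px [324. 195.] ctr 616.6 268.4 size 89 x 22 ang -14.6 z 0.032
tcp [0.616  0.2651 0.1492] yaw now 164.6 tool z [-0.001 -0.001 -1.   ] turn [-0.001 -0.     0.   ] shift after turn cm [-0.    0.38 14.22] q7 0.38 F [ 0.2 -1.1  0.6]
```

```bash
python3 -m crank '[[[0,0.36,3.5],[0,0,0]],[[0,0,4],[0,0,0]],[[0,0,4],[0,0,0]],[[0,0,2.6],[0,0,0]],[[0,0,0],[0,0,0]]]'
python3 -m crank '[[[0,0,0],[0,0,0]],[[0,0,0],[0,0,0]],[[0,0,0],[0,0,0]],[[0,0,0],[0,0,0]],[[0,0,0],[0,0,0]]]' 1 40
python3 -m crank '[[[0,0,-1],[0,0,0]],[[0,0,-4],[0,0,0]],[[0,0,-4],[0,0,0]],[[0,0,-3],[0,0,-0.13]],[[0,0,0],[0,0,-0.13]]]'
python3 -m crank '[[[0,0,0],[0,0,0]],[[0,0,0],[0,0,0]]]'
python3 -c "
from h import *
plan([.6201,.0124,.12],179.75)"
```

```text
clock: 45.8
tcp_pos: [0.6158, 0.2668, 0.0059]
orientation: [-0.421, -3.11, 0.005]
contact_force: [-0.0, -0.6, 0.1]
grip_width: 0.0498
gripper_force: 0.0
clock: 46.3
tcp_pos: [0.6188, 0.2703, 0.0113]
orientation: [0.42, 3.109, 0.003]
contact_force: [0.0, -1.8, 8.5]
grip_width: 0.0214
gripper_force: 40.6
clock: 46.8
tcp_pos: [0.6194, 0.2716, 0.1351]
orientation: [0.004, 3.133, 0.006]
contact_force: [0.6, 1.3, -1.0]
grip_width: 0.0211
gripper_force: 39.6
clock: 47.0
tcp_pos: [0.6168, 0.2689, 0.1282]
orientation: [-0.018, -3.141, 0.001]
contact_force: [-0.1, -0.1, -1.0]
grip_width: 0.0211
gripper_force: 39.5
tcp [0.6168 0.2689 0.1282] yaw now 179.3 tool z [-0. -0. -1.] turn [-0.    -0.    -0.007] shift after turn cm [ -0.44 -25.65   0.82] q7 0.59 F [-0.1 -0.1 -1. ]
```

```bash
python3 -m crank '[[[0,-4.3,0],[0,0,-0.007]],[[-0.1,-4.3,0],[0,0,0]],[[-0.1,-4.3,0],[0,0,0]],[[-0.1,-4.3,0],[0,0,0]],[[-0.1,-4.3,0],[0,0,0]]]'
python3 -m crank '[[[0,-4.15,2],[0,0,0]],[[0,0,3.5],[0,0,0]],[[0,0,0],[0,0,0]],[[0,0,0],[0,0,0]]]'
python3 - <<'E'
from h import *
refine([.6201,.0124])
plan([.6201,.0124,.028],179.75)
E
```

```text
clock: 47.5
tcp_pos: [0.6197, 0.0525, 0.1273]
orientation: [-0.006, -3.14, 0.001]
contact_force: [0.4, -0.5, -0.1]
grip_width: 0.0212
gripper_force: 39.5
clock: 47.9
tcp_pos: [0.6197, 0.0142, 0.073]
orientation: [-0.001, -3.14, -0.002]
contact_force: [0.7, 0.3, -0.3]
grip_width: 0.0211
gripper_force: 39.5
line (array([314., 160.]), 582, 13, 31, 22, 90)
tcp [0.6207 0.0151 0.0742] yaw now -180.0 tool z [ 0.     0.002 -1.   ] turn [0.002 0.    0.005] shift after turn cm [ 0.06 -0.27  4.62] q7 0.92 F [-0.2 -0.2  0.5]
```

```bash
python3 -m crank '[[[0.03,-0.22,2],[0,0,0.004]],[[0,0,1.7],[0,0,0]],[[0,0,0.7],[0,0,0]],[[0,0,0],[0,0,0]],[[0,0,0],[0,0,0]]]'
python3 -c "
from h import *
plan([.6201,.0126,.027],179.75)"
```

```text
clock: 48.45
tcp_pos: [0.6198, 0.0113, 0.029]
orientation: [-0.006, -3.141, 0.0]
contact_force: [-2.7, -0.4, 3.6]
grip_width: 0.021
gripper_force: 40.5
tcp [0.6198 0.0113 0.029 ] yaw now 179.8 tool z [-0.001 -0.    -1.   ] turn [-0.    -0.001  0.   ] shift after turn cm [-0.03  0.13  0.2 ] q7 0.88 F [-2.7 -0.4  3.6]
```

```bash
python3 -m crank '[[[-0.03,0.11,-0.08],[0,0,0]],[[0,0,0],[0,0,0]],[[0,0,0],[0,0,0]]]'
python3 -m crank '[[[0,0,0],[0,0,0]],[[0,0,0],[0,0,0]],[[0,0,0],[0,0,0]]]' 4
python3 -m crank '[[[0,0,-2],[0,0,0]],[[0,0,-4],[0,0,0]],[[0,0,-4],[0,0,0]],[[0,0,-4],[0,0,0]],[[0,0,-4],[0,0,0]]]'
python3 -m crank '[[[0,0,0],[0,0,-0.14]],[[0,0,0],[0,0,-0.14]],[[0,0,0],[0,0,-0.14]],[[0,0,0],[0,0,-0.14]],[[0,0,0],[0,0,0]]]' 8.5
python3 - <<'E'
from h import *
c,im,P,h=refine([.6201,.0124])
m=(h[...,0]<15)&(h[...,1]>120)&(abs(P[...,2]-.049)<.006)&(abs(P[...,1]-.012)<.06)
for b in blobs(c,im,m,.048,200): print("rib",b)
plan([.590,.407,.15],214.6)
E
```

```text
clock: 48.75
tcp_pos: [0.6205, 0.0117, 0.0297]
orientation: [-0.008, -3.141, -0.0]
contact_force: [-0.4, -0.6, 0.0]
grip_width: 0.0216
gripper_force: 39.9
clock: 49.05
tcp_pos: [0.6206, 0.0117, 0.0299]
orientation: [0.008, 3.141, -0.0]
contact_force: [0.3, -0.7, -0.4]
grip_width: 0.0399
gripper_force: 0.0
clock: 49.55
tcp_pos: [0.6203, 0.0121, 0.2132]
orientation: [0.007, 3.14, 0.0]
contact_force: [0.5, 0.2, -0.7]
grip_width: 0.04
gripper_force: 0.0
clock: 50.05
tcp_pos: [0.6205, 0.0119, 0.2112]
orientation: [-0.863, 3.02, 0.0]
contact_force: [-0.2, -0.6, -0.3]
grip_width: 0.0848
gripper_force: 0.0
line (array([319., 161.]), 620, 13, 99, 30, -1)
rib (array([320., 181.]), 619, 11, 90, 22, 0)
tcp [0.6205 0.0119 0.211 ] yaw now -148.4 tool z [ 0.001  0.001 -1.   ] turn [ 0.     0.001 -0.052] shift after turn cm [-19.93  34.26   6.1 ] q7 1.53 F [-1.4 -1.6  0.2]
```

```bash
python3 -m crank '[[[-2.4,4.2,0],[0,0,-0.05]],[[-2.4,4.2,0],[0,0,0]],[[-2.4,4.2,0],[0,0,0]],[[-2.4,4.2,0],[0,0,0]],[[-2.4,4.2,0],[0,0,0]]]' 5.8
python3 -m crank '[[[-2.4,4.2,0],[0,0,0]],[[-2.4,4.2,0],[0,0,0]],[[-2.4,4.2,1],[0,0,0]],[[0,0,1],[0,0,0]],[[0,0,0],[0,0,0]]]'
python3 -m crank '[[[0,0,0],[0,0,0]],[[0,0,0],[0,0,0]]]'
python3 - <<'E'
from h import *
c,im,P,h=look(0); pieces(c,im,P,h,800); save("w14",im)
plan([.590,.407,.007],214.6)
m=(P[...,2]>.03)&(P[...,2]<.16)&(h[...,1]<60)&(abs(P[...,0]-.65)<.08)&(abs(P[...,1]-.42)<.09)
Q=P[m]; print(len(Q)); 
if len(Q):
    d=(Q[:,:2]-[.59,.407])@np.array([[.823,-.568],[.568,.823]]).T
    print("nearest along -toolx",d[abs(d[:,1])<.05].min(0), "z", Q[:,2].max())
m=(h[...,0]<14)&(h[...,1]>110)&(P[...,2]<.021)&(P[...,2]>.01)
E
```

```text
clock: 50.6
tcp_pos: [0.6018, 0.2547, 0.2108]
orientation: [-0.93, 3.0, -0.0]
contact_force: [0.6, -0.4, 0.3]
grip_width: 0.0581
gripper_force: 0.0
clock: 51.1
tcp_pos: [0.5878, 0.399, 0.189]
orientation: [0.937, -2.997, 0.001]
contact_force: [0.2, -1.1, -0.5]
grip_width: 0.0579
gripper_force: 0.0
clock: 51.3
tcp_pos: [0.5909, 0.3959, 0.1907]
orientation: [-0.93, 3.0, -0.001]
contact_force: [0.5, -0.4, 0.2]
grip_width: 0.058
gripper_force: 0.0
px [330. 188.] ctr 590.1 407.3 size 60 x 46 ang 34.6 z 0.028
tcp [0.5909 0.3959 0.1907] yaw now -145.5 tool z [ 0.001 -0.    -1.   ] turn [-0.001  0.001 -0.002] shift after turn cm [-0.55  0.96 18.37] q7 1.03 F [-0.2 -0.3 -0.2]
4465
nearest along -toolx [0.13051981 0.0320658 ] z 0.07084098650408327
```

```bash
python3 -m crank '[[[-0.55,0.95,3],[0,0,0]],[[0,0,3],[0,0,0]],[[0,0,0],[0,0,0]],[[0,0,0],[0,0,0]]]'
python3 - <<'E'
from h import *
c,im,P,h=look(0); pieces(c,im,P,h,800)
plan([.590,.407,.007],214.6)
s=monitor.get_obs(); a=np.radians(214.6); ex=np.array([np.cos(a),np.sin(a)]); ey=np.array([np.sin(a),-np.cos(a)])
q=P[...,:2]-np.array([.590,.4073]); X=q@ex; Y=q@ey
for s_ in(1,-1):
    m=(abs(X)<.014)&(Y*s_>.026)&(Y*s_<.052); Z=P[m][:,2]; print(s_,m.sum(),np.percentile(Z,[50,90,100]).round(3) if m.sum() else 0)
m=(P[...,2]>.012)&(P[...,2]<.022)&(abs(X)<.014)&(Y>.024)&(Y<.1); print("block from Y",Y[m].min() if m.any() else None)
E
```

```text
clock: 51.75
tcp_pos: [0.5895, 0.4074, 0.1305]
orientation: [0.933, -3.0, 0.0]
contact_force: [0.9, 0.5, 1.5]
grip_width: 0.058
gripper_force: 0.0
tcp [0.5897 0.4083 0.1317] yaw now -145.4 tool z [ 0.001  0.001 -1.   ] turn [ 0.     0.002 -0.   ] shift after turn cm [ 0.05 -0.12 12.47] q7 0.99 F [-0.9 -0.1  0.6]
1 7973 [0.183 0.193 0.211]
-1 8983 [0.186 0.199 0.215]
block from Y 0.04477504183792788
```

```bash
python3 -m crank '[[[0,-0.13,3],[0,0,0]],[[0,0,4],[0,0,0]],[[0,0,2],[0,0,0]],[[0,0,0],[0,0,0]],[[0,0,0],[0,0,0]]]' 5.35
python3 -c "
from h import *
plan([.590,.407,.009],214.6)"
```

```text
clock: 52.3
tcp_pos: [0.5901, 0.4082, 0.0417]
orientation: [-0.935, 2.998, 0.002]
contact_force: [0.8, -0.1, 1.0]
grip_width: 0.0534
gripper_force: 0.0
tcp [0.5901 0.4082 0.0417] yaw now -145.3 tool z [ 0.001  0.002 -1.   ] turn [0.001 0.002 0.001] shift after turn cm [ 0.07 -0.09  3.27] q7 0.94 F [ 0.8 -0.1  1. ]
```

```bash
python3 -m crank '[[[0.05,-0.1,0.8],[0,0,0]],[[0,0,0.5],[0,0,0]],[[0,0,0],[0,0,0]],[[0,0,0],[0,0,0]]]'
python3 -m crank '[[[0,0,0.6],[0,0,0]],[[0,0,0.6],[0,0,0]],[[0,0,0.6],[0,0,0]],[[0,0,0],[0,0,0]]]'
python3 -c "
from h import *
plan([.590,.407,.009],214.6)"
```

```text
clock: 52.7
tcp_pos: [0.5898, 0.4063, 0.0272]
orientation: [-0.936, 2.999, 0.0]
contact_force: [1.1, -0.4, 0.3]
grip_width: 0.0536
gripper_force: 0.0
clock: 53.1
tcp_pos: [0.5891, 0.4055, 0.0074]
orientation: [0.936, -2.997, 0.001]
contact_force: [-0.1, 0.0, -0.6]
grip_width: 0.0533
gripper_force: 0.0
tcp [0.5891 0.4055 0.0074] yaw now -145.3 tool z [-0.002 -0.001 -1.   ] turn [-0.    -0.002  0.001] shift after turn cm [-0.16  0.07 -0.16] q7 0.92 F [-0.1  0.  -0.6]
```

```bash
python3 -m crank '[[[0,0,0],[0,0,0]],[[0,0,0],[0,0,0]],[[0,0,0],[0,0,0]],[[0,0,0],[0,0,0]],[[0,0,0],[0,0,0]]]' 3 40
python3 -c "
from h import *
plan([.5901,.4073,.009],214.6)"
python3 -m crank '[[[0,0,-1],[0,0,0]],[[0,0,-4],[0,0,0]],[[0,0,-4],[0,0,0]],[[0,0,-3],[0,0,0]],[[0,0,0],[0,0,0.141]]]'
python3 -m crank '[[[0,0,0],[0,0,0.141]],[[0,0,0],[0,0,0.141]],[[0,0,0],[0,0,0.141]],[[0,0,0],[0,0,0]],[[0,0,0],[0,0,0]]]'
python3 -c "
from h import *
plan([.5167,.0217,.12],182.3)"
```

```text
clock: 53.6
tcp_pos: [0.5897, 0.4062, 0.0089]
orientation: [-0.936, 2.999, -0.0]
contact_force: [0.4, 0.1, -0.2]
grip_width: 0.0447
gripper_force: 41.9
tcp [0.5897 0.4062 0.0089] yaw now -145.3 tool z [ 0. -0. -1.] turn [-0.     0.     0.001] shift after turn cm [-0.1   0.07 -0.01] q7 0.92 F [ 0.4  0.1 -0.2]
clock: 54.1
tcp_pos: [0.5912, 0.409, 0.1354]
orientation: [-0.718, 3.051, 0.008]
contact_force: [0.2, 1.0, -0.5]
grip_width: 0.0451
gripper_force: 42.0
clock: 54.6
tcp_pos: [0.5897, 0.4064, 0.1295]
orientation: [-0.071, 3.14, 0.0]
contact_force: [0.4, 1.1, -0.3]
grip_width: 0.045
gripper_force: 42.0
tcp [0.5897 0.4064 0.1295] yaw now -177.4 tool z [ 0.001  0.    -1.   ] turn [0.    0.001 0.005] shift after turn cm [  8.83 -38.15   0.95] q7 0.48 F [ 0.4  1.1 -0.3]
```

```bash
python3 -m crank '[[[1,-4.2,0],[0,0,0.005]],[[1,-4.2,0],[0,0,0]],[[1,-4.2,0],[0,0,0]],[[1,-4.2,0],[0,0,0]],[[1,-4.2,0],[0,0,0]]]'
python3 -m crank '[[[1,-4.3,0],[0,0,0]],[[1,-4.3,0],[0,0,0]],[[1,-4.3,1],[0,0,0]],[[0.9,-4.25,2],[0,0,0]],[[0,0,2.5],[0,0,0]]]'
python3 -m crank '[[[0,0,0],[0,0,0]],[[0,0,0],[0,0,0]]]'
python3 - <<'E'
from h import *
refine([.5167,.0217])
plan([.5157,.0217,.028],182.3)
E
```

```text
clock: 55.1
tcp_pos: [0.547, 0.1929, 0.1291]
orientation: [-0.063, 3.141, -0.0]
contact_force: [0.0, 0.3, -0.5]
grip_width: 0.0453
gripper_force: 42.0
clock: 55.6
tcp_pos: [0.5143, 0.0136, 0.0733]
orientation: [0.047, -3.141, 0.008]
contact_force: [0.3, -0.2, -0.5]
grip_width: 0.045
gripper_force: 42.1
clock: 55.8
tcp_pos: [0.5149, 0.023, 0.0745]
orientation: [-0.062, 3.141, 0.002]
contact_force: [-0.3, 0.6, 1.1]
grip_width: 0.0449
gripper_force: 42.0
line (array([317., 185.]), 493, 21, 55, 22, -88)
tcp [0.5155 0.0236 0.0751] yaw now -177.7 tool z [ 0.002  0.001 -1.   ] turn [ 0.001  0.002 -0.   ] shift after turn cm [-0.01 -0.19  4.71] q7 0.88 F [0.5 0.1 0.3]
```

```bash
python3 -m crank '[[[0,-0.18,2],[0,0,0]],[[0,0,1.7],[0,0,0]],[[0,0,0.7],[0,0,0]],[[0,0,0],[0,0,0]],[[0,0,0],[0,0,0]]]'
python3 -c "
from h import *
plan([.5157,.0217,.0275],182.3)"
```

```text
clock: 56.35
tcp_pos: [0.5156, 0.0209, 0.0309]
orientation: [-0.059, 3.14, 0.001]
contact_force: [-0.2, 0.2, 0.2]
grip_width: 0.0451
gripper_force: 42.0
tcp [0.5156 0.0209 0.0309] yaw now -177.8 tool z [ 0.002  0.    -1.   ] turn [ 0.     0.002 -0.002] shift after turn cm [-0.01  0.08  0.34] q7 0.82 F [-0.2  0.2  0.2]
```

```bash
python3 -m crank '[[[0,0.06,0.25],[0,0,0]],[[0,0,0],[0,0,0]],[[0,0,0],[0,0,0]]]'
python3 -m crank '[[[0,0,0.06],[0,0,0]],[[0,0,0],[0,0,0]],[[0,0,0],[0,0,0]]]'
python3 -m crank '[[[0,0,0],[0,0,0]],[[0,0,0],[0,0,0]],[[0,0,0],[0,0,0]]]' 5.8
python3 -m crank '[[[0,0,-2],[0,0,0]],[[0,0,-4],[0,0,0]],[[0,0,-4],[0,0,0]],[[0,0,-4],[0,0,0]],[[0,0,-4],[0,0,0]]]'
python3 -m crank '[[[2,-2,-4],[0,0,0]],[[2,-2,-4],[0,0,0]],[[2,-2,-4],[0,0,0]],[[0,0,0],[0,0,0]],[[0,0,0],[0,0,0]]]'
python3 - <<'E'
from h import *
c,im,P,h=look(0); np.savez("/tmp/wf",im=im,P=P)
plan([.5,0,.3],180)
for nm,xy,z in(("boss",(508,-73),.048),("pad",(517,22),.044),("lug",(526,116),.046),("rib",(620,12),.048)):
    m=(h[...,0]<15)&(h[...,1]>110)&(abs(P[...,2]-z)<.007)&(np.hypot(P[...,0]-xy[0]/1e3,P[...,1]-xy[1]/1e3)<.055)
    for b in blobs(c,im,m,z,100): print(nm,b)
ct,Dt=optics.grab_frame("top"); c=cam("top"); P=cloud(c,Dt); hs=cv2.cvtColor(ct,cv2.COLOR_RGB2HSV)
m=(hs[...,0]<14)&(hs[...,1]>120)&(hs[...,2]>80)&(P[...,0]>.36)&(P[...,0]<.7)&(P[...,1]>.2)&(P[...,1]<.6)
for b in blobs(c,ct,m,.028,60): print("left on bench",b)
m=(hs[...,2]<60)&(P[...,2]>.07)&(P[...,2]<.13)&(P[...,1]<-.25)&(P[...,1]>-.5)&(P[...,0]>.4)&(P[...,0]<.5)
for b in blobs(c,ct,m,.095,60): print("roller",b)
E
```

```text
clock: 56.65
tcp_pos: [0.515, 0.0205, 0.0277]
orientation: [-0.057, 3.141, -0.0]
contact_force: [-0.2, -0.6, -1.2]
grip_width: 0.045
gripper_force: 42.0
clock: 56.95
tcp_pos: [0.5148, 0.0205, 0.0268]
orientation: [-0.057, 3.141, 0.0]
contact_force: [-0.3, 0.1, -0.9]
grip_width: 0.0454
gripper_force: 42.0
clock: 57.25
tcp_pos: [0.5148, 0.0205, 0.0268]
orientation: [-0.057, 3.141, 0.0]
contact_force: [0.1, -0.8, -0.3]
grip_width: 0.0581
gripper_force: 0.0
clock: 57.75
tcp_pos: [0.5144, 0.0206, 0.2084]
orientation: [0.057, -3.141, -0.0]
contact_force: [0.4, 0.3, -0.5]
grip_width: 0.058
gripper_force: 0.0
clock: 58.25
tcp_pos: [0.457, -0.0427, 0.3274]
orientation: [-0.052, 3.14, -0.003]
contact_force: [-1.0, -0.5, -0.4]
grip_width: 0.0582
gripper_force: 0.0
tcp [ 0.4567 -0.0417  0.3264] yaw now -178.0 tool z [-0.    -0.001 -1.   ] turn [-0.001 -0.     0.035] shift after turn cm [-4.33  4.17  2.64] q7 1.43 F [ 0.8  0.3 -0.8]
boss (array([296., 197.]), 507, -74, 53, 52, 2)
pad (array([365., 204.]), 515, 20, 60, 46, 2)
lug (array([434., 210.]), 525, 115, 76, 41, 0)
rib (array([354., 272.]), 618, 12, 93, 23, 0)
left on bench (array([154., 212.]), 504, 459, 96, 48, -17)
roller (array([435., 232.]), 447, -376, 154, 47, -85)
```

```bash
python3 -c "
from h import *
print(r.hand_in())"
```

```text
the job is handed in; nothing more can be done
None
```

I handed the job in at about 58 s of the 210 s: the roller is fitted in the end cups, both dowels are down to their collars, and all four pieces on the bench (large boss, lug, rib, pad) lie in their outlines, about 1–2 mm off centre at most by the last camera check; the verdict was not shown.

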